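# Empty the vial tray over the tub's low edge

### The job

Pick up the metal tray by its handle and keep it level, with the four vials aboard, while you hook the notch under its pouring lip squarely over the low edge of the tub. With the lip kept bearing on that edge as a pivot, swing the handle up and over until all four vials have tipped into the tub, then put the empty tray back flat on its mat, lying the way it lay before, and let go. Bear on the tub gently so that it stays where it stands, and leave the other bench things alone.

Things in the scene. Friction and masses are not known exactly. Their poses are not given: they have to be found in the camera images.
- tray: Aluminium tray, 3 mm sheet, floor 116 (x) by 106 (y), side and rear walls 32 high, about 0.22 kg. Origin: centre of its underside. Pours towards +x: from x=52 to 90 the floor ramps up to a flat lip (underside z=12) that ends at x=110, with no front wall. Bystanders stand at least 20 mm from it. The handle is at the -x end.
- tray_grip (a point): Centre of the tray's handle, at (-100, 0, 45) in the tray's frame, with the tray's axes: a black fin 12 thick (along y), 26 high, 66 long (x from -128 to -62), free on both sides. Hold it firmly across its thickness: the loaded tray twists in a light grip.
- tray_notch (a point): Rear upper corner of the notch under the lip, at (89.5, 0, 12) in the tray's frame, with its axes. The notch is a channel along y, 17.5 wide in x, that drops over the tub's low edge: behind it a rib 8 deep, in front a turned-down edge 4 deep. This corner meets the outer top corner of the low edge when the tray is pushed home.
- tub: White open plastic tub, 160 (x) by 190 (y), walls 4 thick, about 1.5 kg, loose on the bench. Origin: centre of its underside. Three walls are 130 high; the fourth, at -x, is the low edge, 90 high. The tray is emptied towards the tub's +x. Inner floor at z=6. A sideways push of some 5 to 10 N may slide it.
- tub_rim (a point): Middle of the top of the tub's low edge, at (-78, 0, +90) in the tub's frame and with its axes (the wall is 4 thick, so its outer face is 2 further to -x). The opening between the higher side walls is 182 wide.
- vial0_mid (a point): Amber sample vial with a black cap, 20 in diameter, 35 tall, 18 g; its centre, half-way up. It stands loose in the tray at the start.
- vial1_mid (a point): Amber sample vial with a black cap, 20 in diameter, 35 tall, 18 g; its centre, half-way up. It stands loose in the tray at the start.
- vial2_mid (a point): Amber sample vial with a black cap, 20 in diameter, 35 tall, 18 g; its centre, half-way up. It stands loose in the tray at the start.
- vial3_mid (a point): Amber sample vial with a black cap, 20 in diameter, 35 tall, 18 g; its centre, half-way up. It stands loose in the tray at the start.
- mat: Black rubber mat fixed to the bench, 280 (x) by 150 (y), 3 thick; origin at the centre of its underside. At the start the tray lies on it, tray centre within about 10 mm of mat centre, tray +x along mat +x within 0.1 rad.
- amber_bottle: Bystander: amber bottle, 62 in diameter, 145 tall, beside the tub. Origin under its centre.
- beaker: Bystander: glass beaker, 68 in diameter, 85 tall, beside the mat. Origin under its centre.
- spatula: Bystander: spatula, 170 long, lying beside the mat on the robot's side.

How it is judged:
By the outcome, as a careful person would: the job done as asked, in the order asked, and still so for the second after the job is handed in, with the robot touching nothing.
It also fails if it takes over 70 s, if anything falls off the work surface, if the arm or the gripper's body presses on something with over 40 N, if the wrist force passes 120 N, or if a joint passes its speed limit or range.

### The arm

A 7-joint arm with a two-finger parallel gripper is mounted at the origin on the work surface. World frame = base frame: x ahead of the robot, y to its left, z up, the work surface at z = 0. Lengths are in m, angles in rad, forces in N, time in s.
With the tool pointing down it reaches from about 0.4 to 0.85 m from the base axis. Payload 10.4 kg.
Tool frame: the origin (TCP) lies at the centre of the arm's flange, where the gripper is bolted on; the fingertips stand 173 mm ahead of it and the grasp point (between the pads) lies 155 mm ahead of it; z points along the fingers, y is the line along which they close (so a half turn about z gives the same grasp; the last joint's range is limited). The gripper opens to 85 mm and grips with 20 to 120 N. Pads are 22 mm wide; open, the fingers measure 114 mm over their backs; the gripper's body (76 mm by 85 mm) begins 54 mm behind the grasp point. The pads swing forward as they close: fully open they stand 13 mm farther back than shut.
Start: joints at [-1.367, 0.332, -0.065, 1.46, 0.022, 1.35, -0.088], TCP at [0.141, 0.609, 0.405] pointing down, gripper open.
Joint ranges: [-2.6, 2.6], [-0.5, 2.12], [-1.47, 1.34], [0.16, 2.42], [-1.27, 4.41], [0.06, 2.06], [-2.6, 2.6]. Speed limits (rad/s): [2.22, 2.22, 2.79, 2.79, 3.14, 3.14, 3.14].

### API

Orientations are given as a unit quaternion [x, y, z, w].
In Python, from workcell import manip, viewer, finder gives the robot as it stands.
- The arm moves only by the tool arm_command, never from a script. Its argument "plan" is a list of rows, each an object with "dp": the shift along the tool's x, y, z in mm, a list of three; "spin": the turn about the tool's z in rad. A call has 1 to 5 rows; each row shifts and turns the commanded pose from where the row before left it, along the tool's axes as they then stand; what a row does not reach is not made up. A row lasts 1/10 s, in which the tool goes at most 50 mm and 8.59 degrees, less where a joint would pass 70% of its speed; a pose out of reach is approached as far as the arm can. A call is refused whole if a number of a shift passes 50 or a number of a turn 0.15, either way. A call with a gripper value outside its range is refused whole. "grip" is the closure, from -1 (fully open) to 1 (shut), set as the call begins (left out, the last holds). The fingers move at their own pace and stop on an object; "newtons" is the grip in N (left out, the last holds). Time passes only in rows, so rows that do not move let the fingers close. It gives the time, the measured TCP pose, the force, the opening and the grip force at its end, in the units of the state.
- manip.get_obs(): the state, without advancing time (a new reading comes with each control period).
- viewer.camera(name): name is "scene" or "top" or "wrist"; returns the picture (480x640x3 uint8, blue, green, red); there is no depth.
- viewer.camera_params(name): a dict with "vertical_fov" (degrees; the focal length in pixels is half the picture's height over the tangent of half this angle, whatever the lens; pixels are square), "cx", "cy" (the principal point, pixels), "R" (3x3) and "t" (3): a world point X has camera coordinates R X + t; the wrist camera has in their place "T_tool_cam" (4x4, takes a point from camera to tool coordinates, whose origin is the TCP and whose axes are the flange's). Camera axes: x right, y down, z forward; pixel columns grow to the right and rows downward; lengths in m; the calibration is good to about 2 mm. A picture is of the moment at which its call begins: read the wrist's pose just before it. camera_params takes no time and is no camera call.
- manip.hand_in(): hands the job in; it is judged then, once.
Trained networks look in the newest picture that a camera, given by its name, has taken for a name from the list of things; names that differ only in an ending like _2 or _b are one class to them, and where a whole thing is asked for, a point or a joint stands for the part that bears it (a point fixed in the world has none). Each returns a list of dicts, best first, with "score" (0 to 1); they miss things now and then, are a little off and sometimes report something else, mostly with a low value. They report only what shows in the picture. A call takes as long as a camera call.
- finder.find_in(camera, thing): "position" ([x, y, z] in m, in world coordinates, good to about 4 mm: the middle of the surface that is visible of it).
The state is a dict: "clock": time; "joint_pos": joint angles; "joint_velocities": joint speeds; "tau": joint torques, N m; "position": TCP position; "ee_rot": TCP orientation; "ft_force": force on the tool from outside, world axes, zero at the start; "torque": the same for the moment, N m; "grip_width": opening from 0.0 (shut) to 1.0 (fully open); "grasp_force": force on a finger pad.
Only numpy, scipy, OpenCV 4.12 (cv2) and the standard library are available. Lean on these libraries where they do the work, as an engineer would, in place of code of your own. Each camera call takes 0.05 s, during which the arm holds its last target. There are 200 camera calls.

## Working session

There is one attempt and no reset: what is moved stays moved. The work goes in short steps, Python scripts to look and compute and a tool call to move; the robot and the scene stay as the last step left them, time stands still between calls to the robot, and variables do not carry over. Pictures are saved under pics/ and viewed, at most 10 in all, crops included, and the job is handed in when it is done.

Besides the shell and the picture viewer there is one more tool, called after ">>>" by a JSON object that holds its "fn" and its "kwargs", one argument or row to a line. arm_command: Moves the arm, as the interface text tells. Its arguments: {"type":"object","properties":{"plan":{"type":"array","items":{"type":"object","properties":{"dp":{"type":"array","items":{"type":"number"}},"spin":{"type":"number"}}}},"grip":{"type":"number"},"newtons":{"type":"number"}},"required":["plan"]}

```bash
mkdir -p pics
cat > h.py <<'E'
import numpy as np,cv2
from workcell import manip,viewer,finder
from scipy.spatial.transform import Rotation as Rn
def shot(c,n):
    im=viewer.camera(c); cv2.imwrite(f'pics/{n}.png',im); return im
def cam(c):
    p=viewer.camera_params(c); f=240/np.tan(np.radians(p['vertical_fov'])/2); return p,f
def proj(c,X):
    p,f=cam(c)
    if 'R' in p: R,t=np.array(p['R']),np.array(p['t'])
    else:
        o=manip.get_obs(); T=np.eye(4);T[:3,:3]=Rn.from_quat(o['ee_rot']).as_matrix();T[:3,3]=o['position']
        M=np.linalg.inv(T@np.array(p['T_tool_cam'])); R,t=M[:3,:3],M[:3,3]
    x=np.atleast_2d(X)@R.T+t; return np.c_[p['cx']+f*x[:,0]/x[:,2],p['cy']+f*x[:,1]/x[:,2]]
E
python3 - <<'E'
from h import *
o=manip.get_obs(); print(o['clock'],o['position'],o['ee_rot'],Rn.from_quat(o['ee_rot']).as_matrix().round(3))
for c in ['scene','top']:
    shot(c,c+'0'); p,f=cam(c); print(c,p,f)
    for t in ['tray','tray_grip','tray_notch','tub','tub_rim','mat','vial0_mid','amber_bottle','beaker','spatula']:
        r=finder.find_in(c,t); print(t,[(np.round(d['position'],3).tolist(),round(d['score'],2)) for d in r[:4]])
E
```

```text
0.0 [0.14049357 0.60887138 0.40391873] [ 1.13141398e-01  9.93578647e-01 -7.02676722e-04 -4.41936949e-05] [[-0.974  0.225 -0.   ]
 [ 0.225  0.974 -0.001]
 [-0.    -0.001 -1.   ]]
scene {'vertical_fov': 52.07842964418262, 'cx': 315.61620805236055, 'cy': 241.89181219261638, 'R': array([[-0.05652129,  0.99840088, -0.00101079],
       [ 0.8260177 ,  0.04619365, -0.56174808],
       [-0.56080309, -0.03258565, -0.82730772]]), 't': array([ 0.0671136 , -0.39076818,  1.20465367])} 491.2193385185643
tray [([0.52, 0.11, 0.017], 0.63), ([0.487, -0.261, 0.062], 0.29)]
tray_grip [([0.52, 0.113, 0.017], 0.68)]
tray_notch [([0.52, 0.114, 0.016], 0.64)]
tub [([0.492, -0.26, 0.062], 0.64)]
tub_rim [([0.49, -0.262, 0.061], 0.59)]
mat [([0.567, 0.142, -0.0], 0.98), ([0.503, 0.137, 0.034], 0.68), ([0.698, -0.229, 0.095], 0.15)]
vial0_mid [([0.569, 0.108, 0.041], 0.54)]
amber_bottle [([0.702, -0.229, 0.096], 0.66)]
beaker [([0.66, 0.118, 0.055], 0.78)]
spatula [([0.411, 0.031, 0.006], 0.7)]
top {'vertical_fov': 50.08310582045419, 'cx': 320.3130433118646, 'cy': 248.2093369974674, 'R': array([[ 0.01209694, -0.99988571, -0.00906806],
       [-0.99736505, -0.01141671, -0.07164231],
       [ 0.0715306 ,  0.00991081, -0.99738917]]), 't': array([-0.01841058,  0.55138853,  0.92893057])} 513.7086478140556
tray [([0.53, 0.111, 0.004], 0.88), ([0.407, 0.03, 0.005], 0.7)]
tray_grip [([0.523, 0.106, 0.006], 0.71)]
tray_notch [([0.522, 0.108, 0.007], 0.7)]
tub [([0.517, -0.268, 0.008], 0.77)]
tub_rim [([0.52, -0.266, 0.005], 0.6), ([0.527, 0.111, 0.006], 0.32)]
mat [([0.527, 0.114, 0.007], 0.72), ([0.536, 0.154, 0.003], 0.69), ([0.517, -0.269, 0.008], 0.45)]
vial0_mid []
amber_bottle [([0.678, -0.225, 0.102], 0.93)]
beaker [([0.683, 0.124, 0.038], 0.57)]
spatula [([0.408, 0.029, 0.008], 0.57)]
```

View pics/top0.png

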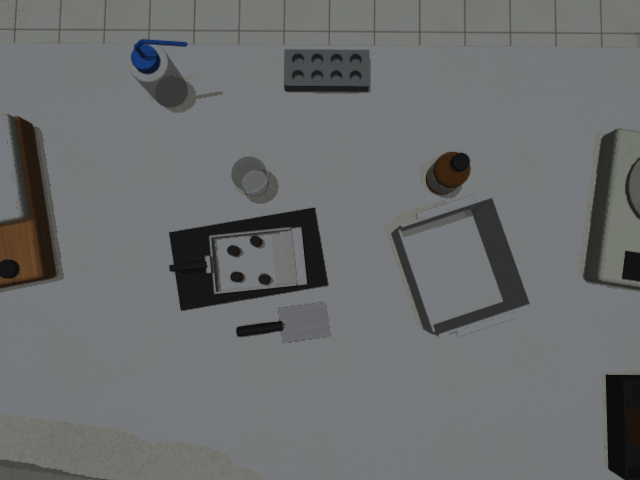

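View pics/scene0.png

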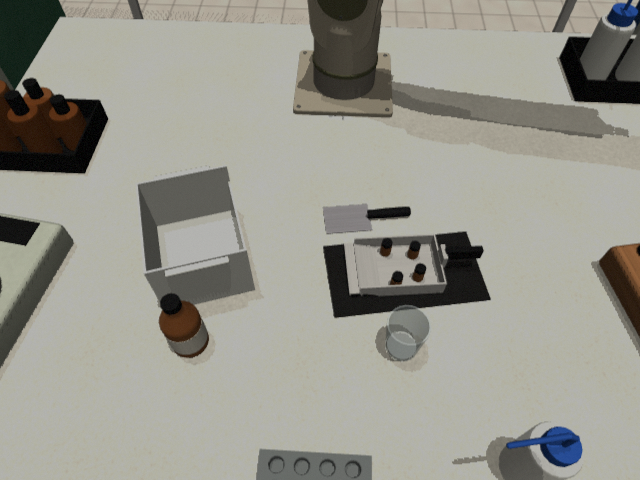

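The top view shows the tray on the mat (about 170-325, 210-308), with its handle at the left (187,266), pouring to the right (world -y). The tub is at (395-525, 200-335), its low edge facing the tray. The scene view agrees. I'll zoom in to get the corners.

Run:
```python
import cv2,numpy as np
im=cv2.imread('pics/top0.png'); s=cv2.imread('pics/scene0.png')
def z(a,x,y,w,h,k,g=1.3):
    c=cv2.resize(a[y:y+h,x:x+w],None,fx=k,fy=k,interpolation=cv2.INTER_CUBIC)
    for i in range(0,w,20): cv2.putText(c,str(x+i),(i*k,8),0,.3,(0,0,255)); cv2.line(c,(i*k,10),(i*k,h*k),(0,0,255) if 0 else (120,120,220),1) if 0 else cv2.line(c,(i*k,10),(i*k,16),(0,0,255),1)
    for i in range(0,h,20): cv2.putText(c,str(y+i),(0,i*k+4),0,.3,(0,0,255)); cv2.line(c,(20,i*k),(26,i*k),(0,0,255),1)
    return c
cv2.imwrite('pics/zt.png',z(im,165,200,170,115,4)+0)
cv2.imwrite('pics/zu.png',np.hstack([z(im,385,190,150,150,3),z(s,133,160,115,150,3)]))
```

```text
(no output)
```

View pics/zt.png

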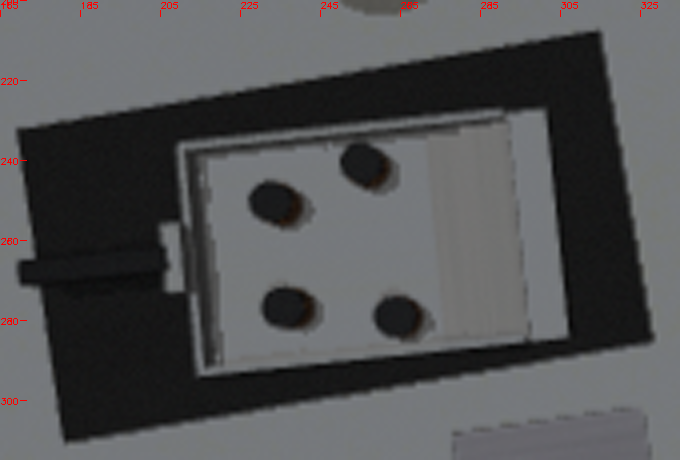

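View pics/zu.png

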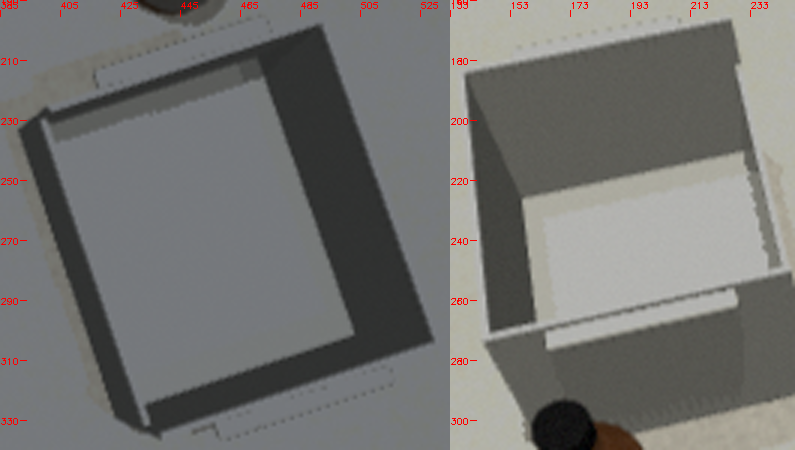

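```bash
cat > fit.py <<'E'
from h import *
from scipy.optimize import least_squares
def T(p,X,z0):
    c,s=np.cos(p[2]),np.sin(p[2]); X=np.array(X)/1000.
    return np.c_[p[0]+c*X[:,0]-s*X[:,1],p[1]+s*X[:,0]+c*X[:,1],X[:,2]+z0]
def fit(sets,p0,z0):
    f=lambda p:np.concatenate([(proj(c,T(p,X,z0))-np.array(u)).ravel() for c,X,u in sets])
    r=least_squares(f,p0,loss='soft_l1'); print(r.x.round(4)); print(f(r.x).reshape(-1,2).round(1).tolist()); return r.x
E
python3 - <<'E'
from fit import *
fit([('top',[[-58,53,32],[-58,-53,32],[110,53,15],[110,-53,15],[-128,0,58]],[[209.5,235.75],[214.5,294.25],[301.5,227],[307.25,284.5],[169.5,268.2]])],[.52,.11,-1.5],.003)
fit([('top',[[140,75,3],[140,-75,3],[-140,-75,3],[-140,75,3]],[[315,207.75],[328.2,285.2],[181.5,310.2],[169.5,232.5]])],[.52,.11,-1.5],0)
tt=('top',[[-80,95,130],[80,95,130],[80,-95,130],[-80,-95,130],[-80,95,0],[-80,-95,0],[-78,91,90],[-78,-91,90]],[[400.7,226],[491.7,198.3],[529.3,303.3],[438.3,335.7],[391.7,232.7],[422.7,327.3],[399.3,230],[434,331.7]])
ss=('scene',[[-80,-95,130],[80,-95,130],[80,95,130],[-80,95,130]],[[226.7,167],[138,184.3],[144.7,273.3],[246.3,249.3]])
for a in ([tt],[ss],[tt,ss]): fit(a,[.5,-.26,-1.3],0)
p=viewer.camera_params('wrist');print(p)
E
```

```text
[ 0.5248  0.1266 -1.4552]
[[-0.0, 0.1], [0.1, -0.3], [0.0, 0.3], [0.1, -0.2], [-0.1, 0.1]]
[ 0.5315  0.1228 -1.3894]
[[0.3, -0.6], [0.6, 0.3], [-0.5, 0.7], [-0.3, -0.4]]
[ 0.5195 -0.2495 -1.2399]
[[-0.6, -1.1], [0.9, -4.0], [3.1, 1.8], [0.2, 0.7], [-1.6, 0.2], [0.4, 2.1], [-0.7, -0.6], [-0.4, -0.3]]
[ 0.5213 -0.2475 -1.2437]
[[0.4, -2.5], [-2.2, -1.6], [-0.3, 0.6], [1.3, 1.1]]
[ 0.52   -0.2489 -1.2387]
[[-1.0, -1.4], [0.5, -4.3], [2.7, 1.4], [-0.1, 0.4], [-2.0, 0.0], [0.1, 1.9], [-1.1, -0.8], [-0.7, -0.6], [-0.6, -3.2], [-3.1, -1.9], [-0.7, -0.0], [0.7, 0.1]]
{'vertical_fov': 61.73995919568839, 'cx': 320.727530093893, 'cy': 233.7217672761992, 'T_tool_cam': array([[ 1.61839225e-04, -9.46481512e-01, -3.22757993e-01,
         8.32058596e-02],
       [ 9.99999881e-01,  3.01520814e-04, -3.82778036e-04,
        -4.21303683e-04],
       [ 4.59610587e-04, -3.22757893e-01,  9.46481448e-01,
         3.02870397e-02],
       [ 0.00000000e+00,  0.00000000e+00,  0.00000000e+00,
         1.00000000e+00]])}
```

>>> {"fn": "arm_command", "kwargs": {
  "plan": [
    {"dp": [-41,-26.3,0]},
    {"dp": [-41,-26.3,0]},
    {"dp": [-41,-26.3,0]},
    {"dp": [-41,-26.3,0]},
    {"dp": [-41,-26.3,0]}
  ],
  "grip": -1
}}

```text
invalid input at $.plan[0]: expected keys dp, spin
```

>>> {"fn": "arm_command", "kwargs": {
  "plan": [
    {"dp": [-41,-26.3,0]},
    {"dp": [-41,-26.3,0]},
    {"dp": [-41,-26.3,0]},
    {"dp": [-41,-26.3,0]},
    {"dp": [-41,-26.3,0]}
  ]
}}

```text
invalid input at $.plan[0]: expected keys dp, spin
```

>>> {"fn": "arm_command", "kwargs": {
  "plan": [
    {"dp": [-41,-26.3,0]},
    {"dp": [0,0,10],"spin": 0.14},
    {"dp": [0,0,10],"spin": 0.14},
    {"dp": [0,0,10],"spin": 0.14},
    {"dp": [0,0,10],"spin": 0.14}
  ]
}}

```text
invalid input at $.plan[0]: expected keys dp, spin
```

>>> {"fn": "arm_command", "kwargs": {
  "plan": [
    {"dp": [0,0,10],"spin": 0.14},
    {"dp": [0,0,10],"spin": 0.14},
    {"dp": [0,0,10],"spin": 0.14},
    {"dp": [0,0,10],"spin": 0.14},
    {"dp": [0,0,10],"spin": 0.11}
  ]
}}

```text
clock: 1.6
position: [0.1405, 0.609, 0.3544]
ee_rot: [0.436, 0.9, 0.0, -0.0]
ft_force: [-0.4, 0.2, 0.4]
grip_width: 0.999
grasp_force: 0.0
```

>>> {"fn": "arm_command", "kwargs": {
  "plan": [
    {"dp": [-48,5,0],"spin": 0},
    {"dp": [-48,5,0],"spin": 0},
    {"dp": [-48,5,0],"spin": 0},
    {"dp": [-48,5,0],"spin": 0},
    {"dp": [-48,5,0],"spin": 0}
  ]
}}

```text
clock: 2.1
position: [0.311, 0.4355, 0.355]
ee_rot: [0.433, 0.901, 0.0, -0.0]
ft_force: [0.5, -0.2, 0.1]
grip_width: 0.997
grasp_force: 0.0
```

>>> {"fn": "arm_command", "kwargs": {
  "plan": [
    {"dp": [-48,5,0],"spin": 0},
    {"dp": [-48,5,0],"spin": 0},
    {"dp": [-48,5,0],"spin": 0},
    {"dp": [-48,5,0],"spin": 0},
    {"dp": [-48,5,0],"spin": 0}
  ]
}}

```text
clock: 2.6
position: [0.4802, 0.2636, 0.3551]
ee_rot: [0.433, 0.901, 0.0, 0.0]
ft_force: [0.7, 0.5, -0.3]
grip_width: 0.997
grasp_force: 0.0
```

>>> {"fn": "arm_command", "kwargs": {
  "plan": [
    {"dp": [-48,5,0],"spin": 0},
    {"dp": [0,0,10],"spin": 0.14},
    {"dp": [0,0,10],"spin": 0.14},
    {"dp": [0,0,10],"spin": 0.14},
    {"dp": [0,0,10],"spin": 0.14}
  ]
}}

```text
clock: 3.1
position: [0.5131, 0.2307, 0.3144]
ee_rot: [0.668, 0.744, 0.0, -0.0]
ft_force: [0.4, 1.2, 0.3]
grip_width: 0.998
grasp_force: 0.0
```

```bash
cat >> h.py <<'E'
def go(x,y,z,yawy):
    "tool-frame mm to TCP target, spin to bring tool y axis to world angle yawy"
    o=manip.get_obs(); R=Rn.from_quat(o['ee_rot']).as_matrix()
    d=(np.array([x,y,z])-o['position'])*1000; a=np.arctan2(R[1,1],R[0,1])
    sp=-((yawy-a+np.pi)%(2*np.pi)-np.pi)
    print('t',o['clock'],'pos',np.round(o['position'],4),'dp',(R.T@d).round(1),'spin',round(sp,3),'F',np.round(o['ft_force'],1),'grip',o['grip_width'],o['grasp_force'])
E
python3 - <<'E'
from h import *
go(.5133,.2259,.203,np.pi/2-1.4552)
print(manip.get_obs()['joint_pos'])
shot('wrist','w1')
for t in ['tray_grip','tub_rim','tray_notch']:
    print(t,[(np.round(d['position'],3).tolist(),round(d['score'],2)) for d in finder.find_in('wrist',t)[:3]])
from fit import T
print(proj('wrist',T([.5248,.1266,-1.4552],[[-128,0,58],[-62,0,58],[-58,53,32],[-58,-53,32],[110,53,15],[110,-53,15]],.003)).round(1).tolist())
E
```

```text
t 3.1 pos [0.5131 0.2307 0.3144] dp [ -4.9  -0.3 111.4] spin -0.008 F [0.4 1.2 0.3] grip 0.9984844988853638 0.0
[-0.86848311  0.27297121  0.42692716  1.76421437 -0.12391478  1.13063512
 -0.29458813]
tray_grip [([0.522, 0.128, 0.015], 0.89)]
tub_rim []
tray_notch [([0.52, 0.128, 0.008], 0.57)]
[[320.6, 206.4], [320.3, 308.1], [396.8, 294.7], [243.8, 294.3], [380.8, 459.2], [258.8, 458.9]]
```

View pics/w1.png

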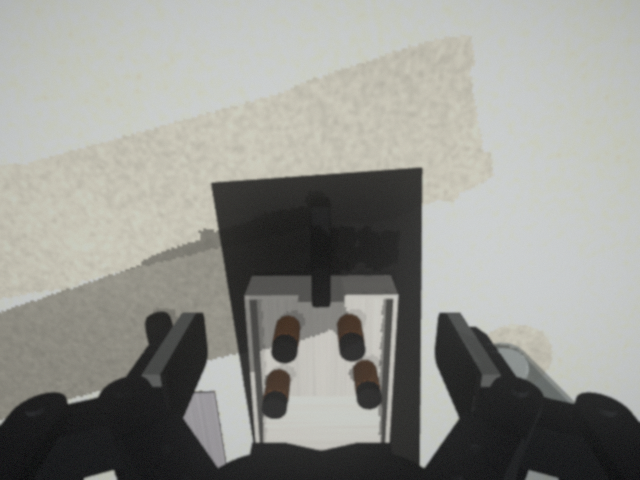

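The wrist view shows the handle centred at column 320 (rows 197-305) and the rear wall at row 295, which matches the fit. I'll descend and grip.

>>> {"fn": "arm_command", "kwargs": {
  "plan": [
    {"dp": [-5,0,25],"spin": -0.008},
    {"dp": [0,0,30],"spin": 0},
    {"dp": [0,0,30],"spin": 0},
    {"dp": [0,0,20],"spin": 0},
    {"dp": [0,0,6],"spin": 0}
  ]
}}

```text
clock: 3.8
position: [0.5131, 0.2257, 0.2023]
ee_rot: [0.661, 0.75, -0.001, -0.0]
ft_force: [0.2, 0.3, -0.1]
grip_width: 1.002
grasp_force: 0.0
```

>>> {"fn": "arm_command", "kwargs": {
  "plan": [
    {"dp": [0,0,0],"spin": 0},
    {"dp": [0,0,0],"spin": 0},
    {"dp": [0,0,0],"spin": 0},
    {"dp": [0,0,0],"spin": 0},
    {"dp": [0,0,0],"spin": 0}
  ],
  "grip": 1,
  "newtons": 110
}}

```text
clock: 4.3
position: [0.5137, 0.226, 0.2043]
ee_rot: [0.663, 0.749, 0.0, 0.0]
ft_force: [-3.3, -0.2, 1.6]
grip_width: 0.143
grasp_force: 2.0
```

>>> {"fn": "arm_command", "kwargs": {
  "plan": [
    {"dp": [0,0,0],"spin": 0},
    {"dp": [0,0,0],"spin": 0},
    {"dp": [0,0,0],"spin": 0},
    {"dp": [0,0,0],"spin": 0},
    {"dp": [0,0,0],"spin": 0}
  ]
}}

```text
clock: 4.8
position: [0.5138, 0.2259, 0.2045]
ee_rot: [0.663, 0.749, 0.0, -0.0]
ft_force: [-1.9, -1.0, 7.4]
grip_width: 0.119
grasp_force: 107.2
```

Run:
```python
from h import *
go(.5133,.2259,.203,np.pi/2-1.4552)
```

```text
t 4.8 pos [0.5138 0.2259 0.2045] dp [ 0.  -0.5  1.5] spin 0.006 F [-1.9 -1.   7.4] grip 0.11851921193555635 107.24392533302307
```

>>> {"fn": "arm_command", "kwargs": {
  "plan": [
    {"dp": [0,0,-3],"spin": 0},
    {"dp": [0,0,-5],"spin": 0},
    {"dp": [0,0,-7],"spin": 0},
    {"dp": [0,0,-9],"spin": 0},
    {"dp": [0,0,-11],"spin": 0}
  ]
}}

```text
clock: 5.3
position: [0.5135, 0.2258, 0.2394]
ee_rot: [0.663, 0.749, -0.0, -0.0]
ft_force: [0.8, 0.7, -2.0]
grip_width: 0.123
grasp_force: 107.3
```

Run:
```python
from h import *
go(.5138,.2259,.3165,np.pi/2-1.24)
shot('wrist','w2')
from fit import T
o=manip.get_obs()
print(proj('wrist',T([.5248,.1266,-1.4552],[[-58,53,32],[-58,-53,32],[110,53,15],[110,-53,15],[-58,53,0]],.003+o['position'][2]-.2045)).round(1).tolist())
```

```text
t 5.3 pos [0.5135 0.2258 0.2394] dp [  0.1   0.3 -77.1] spin -0.209 F [ 0.8  0.7 -2. ] grip 0.12293739038939457 107.25541949272156
[[441.1, 405.0], [193.7, 404.1], [404.4, 609.8], [228.7, 609.5], [422.9, 359.0]]
```

View pics/w2.png

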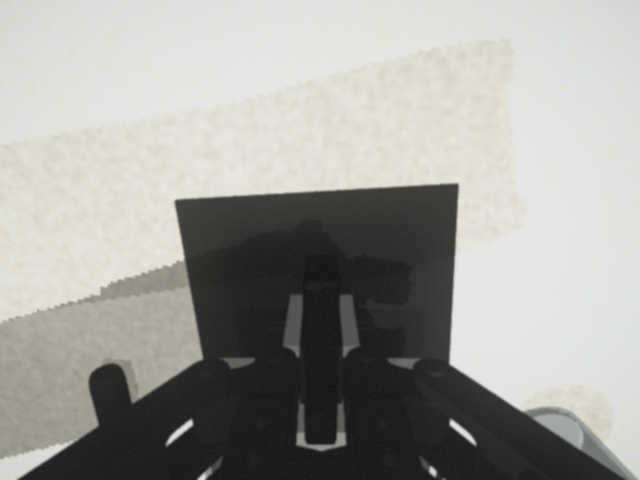

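The wrist view shows the tray's rear underside at row 358 against a predicted 359, so it is level. I'll lift on while refining the rim line.

>>> {"fn": "arm_command", "kwargs": {
  "plan": [
    {"dp": [0,0,-12],"spin": -0.02},
    {"dp": [0,0,-13],"spin": -0.04},
    {"dp": [0,0,-13],"spin": -0.05},
    {"dp": [0,0,-13],"spin": -0.05},
    {"dp": [0,0,-12],"spin": -0.04}
  ]
}}

```text
clock: 5.85
position: [0.5136, 0.2257, 0.3029]
ee_rot: [0.583, 0.812, 0.0, 0.0]
ft_force: [0.1, 1.0, -3.6]
grip_width: 0.119
grasp_force: 107.4
```

>>> {"fn": "arm_command", "kwargs": {
  "plan": [
    {"dp": [0,0,-8],"spin": 0},
    {"dp": [0,0,-5],"spin": 0},
    {"dp": [0,0,-2],"spin": 0},
    {"dp": [0,0,0],"spin": 0},
    {"dp": [0,0,0],"spin": 0}
  ]
}}

```text
clock: 6.35
position: [0.5134, 0.2258, 0.3162]
ee_rot: [0.585, 0.811, -0.0, -0.0]
ft_force: [0.8, 0.1, -2.9]
grip_width: 0.12
grasp_force: 107.4
```

Run:
```python
from fit import *
def back(c,u,z):
    p,f=cam(c); R,t=np.array(p['R']),np.array(p['t']); d=R.T@np.array([(u[0]-p['cx'])/f,(u[1]-p['cy'])/f,1]); o=-R.T@t
    return o+d*(z-o[2])/d[2]
A,B=back('top',(399.3,230),.09),back('top',(434,331.7),.09)
print(A,B,(A+B)/2,np.linalg.norm(A-B),np.arctan2(*(A-B)[1::-1])-np.pi/2)
A,B=back('scene',(228.7,181.7),.09),back('scene',(245,248.5),.09);print(A,B)
for q in ([.5195,-.2495,-1.24],[.52,-.2489,-1.2387]): print(T(q,[[-78,0,90],[-78,91,90],[-78,-91,90]],0),proj('scene',T(q,[[-78,91,90],[-78,-91,90]],0)))
go(.5138,.2259,.3165,np.pi/2-1.24)
im=shot('top','t2'); s=shot('scene','s2')
z=lambda a,x,y,w,h,k:cv2.resize(a[y:y+h,x:x+w],None,fx=k,fy=k,interpolation=cv2.INTER_CUBIC)
cv2.imwrite('pics/c2.png',np.vstack([np.hstack([z(im,200,190,260,150,2)]),z(s,130,140,260,150,2)]))
```

```text
[ 0.57931296 -0.14741118  0.09      ] [ 0.40757482 -0.20603255  0.09      ] [ 0.49344389 -0.17672187  0.09      ] 0.18146750084518232 -1.2418557797425067
[ 0.41128279 -0.20444775  0.09      ] [ 0.55631012 -0.1541722   0.09      ]
[[ 0.49416589 -0.17572885  0.09      ]
 [ 0.58023223 -0.14617239  0.09      ]
 [ 0.40809955 -0.20528531  0.09      ]] [[247.83292405 260.82570697]
 [228.5184485  180.37676079]]
[[ 0.49457001 -0.17516184  0.09      ]
 [ 0.58059786 -0.14549352  0.09      ]
 [ 0.40854216 -0.20483017  0.09      ]] [[248.212728   261.03335741]
 [228.7255707  180.56815501]]
t 6.35 pos [0.5134 0.2258 0.3162] dp [-0.   0.4 -0.3] spin -0.009 F [ 0.8  0.1 -2.9] grip 0.12026579354643029 107.38844633102417
```

View pics/c2.png

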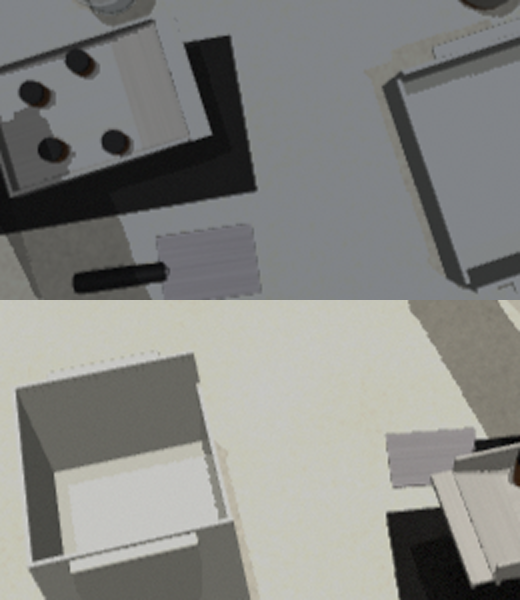

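```bash
cat >> fit.py <<'E'
def seg(img,c,p,z0,a,b,w=5,n=40):
    "signed offsets (px) along normal of strongest edge at both ends of a predicted segment, -> image points on fitted line"
    g=cv2.GaussianBlur(cv2.cvtColor(img,cv2.COLOR_BGR2GRAY),(0,0),.8).astype(np.float32)
    A,B=proj(c,T(p,[a,b],z0)); d=(B-A)/np.linalg.norm(B-A); nn=np.array([-d[1],d[0]])
    s=np.arange(-w,w+.01,.25); ts=np.linspace(.08,.92,n); pts=[]
    for t in ts:
        q=(A+t*(B-A)+s[:,None]*nn).astype(np.float32)
        v=cv2.remap(g,q[:,0],q[:,1],cv2.INTER_LINEAR).ravel(); k=np.abs(np.gradient(v)); pts.append(s[k.argmax()])
    pts=np.array(pts); m=np.ones(n,bool)
    for _ in range(4):
        k=np.polyfit(ts[m],pts[m],1); r=abs(pts-np.polyval(k,ts)); m=r<max(.4,2*np.median(r))
    e0,e1=np.polyval(k,0),np.polyval(k,1); return A+e0*nn,B+e1*nn,(e0,e1,m.sum())
E
python3 - <<'E'
from fit import *
im=cv2.imread('pics/t2.png')
p0=np.array([.5134+.1*np.cos(-1.231),.2258+.1*np.sin(-1.231),-1.231]); z0=.003+.3162-.2045; print(p0)
S={'lip':([110,53,15],[110,-53,15]),'L':([-50,53,32],[88,53,32]),'Rr':([-50,-53,32],[88,-53,32]),'Lin':([-50,50,32],[88,50,32]),'Rin':([-50,-50,32],[88,-50,32])}
for k,(a,b) in S.items(): A,B,e=seg(im,'top',p0,z0,a,b); print(k,A,B,np.round(e,2))
t=[.494,-.2499,-1.2415]; t=[.4938+.078*.3235,-.1765-.078*.9462,-1.2415]
for k,(a,b) in {'rimi':([-76,85,90],[-76,-85,90]),'rimo':([-80,85,90],[-80,-85,90]),'far':([80,90,130],[80,-90,130])}.items():
    A,B,e=seg(im,'top',t,0,a,b,3); print(k,A,B,np.round(e,2))
E
```

```text
[ 0.54672951  0.13151774 -1.231     ]
lip [285.66201008 193.36916967] [304.99717354 254.67228709] [-0.24  1.1  29.  ]
L [191.03038136 225.50984992] [272.94977911 199.66547668] [ 2.21  3.93 35.  ]
Rr [210.69163797 286.43364796] [293.41376475 260.4947864 ] [ 0.46  2.51 32.  ]
Lin [191.02575814 225.57197353] [272.93348304 199.62377116] [ 0.42  2.05 35.  ]
Rin [210.77945116 286.60490361] [293.34520237 260.2759338 ] [ 2.53  4.16 37.  ]
rimi [398.95880851 233.40873455] [431.3162558  328.72260282] [ 2.52  2.72 40.  ]
rimo [398.90369069 233.39789686] [431.4741673 328.6453165] [ 0.23  0.18 34.  ]
far [491.90707966 198.40844218] [529.1176452  303.45396576] [ 2.49  2.78 36.  ]
```

>>> {"fn": "arm_command", "kwargs": {
  "plan": [
    {"dp": [-2.5,-2.2,0],"spin": -0.01},
    {"dp": [-5,-4.5,0],"spin": 0},
    {"dp": [-7.5,-6.6,0],"spin": 0},
    {"dp": [-10,-9,0],"spin": 0},
    {"dp": [-10,-9,0],"spin": 0}
  ]
}}

```text
clock: 6.95
position: [0.4949, 0.181, 0.3167]
ee_rot: [0.581, 0.814, -0.0, -0.0]
ft_force: [-0.4, -0.7, -3.4]
grip_width: 0.119
grasp_force: 107.4
```

>>> {"fn": "arm_command", "kwargs": {
  "plan": [
    {"dp": [-10,-9,0],"spin": 0},
    {"dp": [-10,-9,0],"spin": 0},
    {"dp": [-10,-9,0],"spin": 0},
    {"dp": [-10,-9,0],"spin": 0},
    {"dp": [-10,-9,0],"spin": 0}
  ]
}}

```text
clock: 7.45
position: [0.4687, 0.1195, 0.3167]
ee_rot: [0.581, 0.814, 0.0, -0.0]
ft_force: [-0.0, -0.5, -2.8]
grip_width: 0.12
grasp_force: 107.4
```

>>> {"fn": "arm_command", "kwargs": {
  "plan": [
    {"dp": [-10,-9,0],"spin": 0},
    {"dp": [-10,-9,0],"spin": 0},
    {"dp": [-10,-9,0],"spin": 0},
    {"dp": [-10,-9,0],"spin": 0},
    {"dp": [-10,-9,0],"spin": 0}
  ]
}}

```text
clock: 7.95
position: [0.4425, 0.0577, 0.3167]
ee_rot: [0.581, 0.814, 0.0, -0.0]
ft_force: [1.0, -0.6, -2.2]
grip_width: 0.121
grasp_force: 107.4
```

>>> {"fn": "arm_command", "kwargs": {
  "plan": [
    {"dp": [-10,-9,0],"spin": 0},
    {"dp": [-8,-6,0],"spin": 0},
    {"dp": [-5,-4,0],"spin": 0},
    {"dp": [-2.5,-2,0],"spin": 0},
    {"dp": [0,0,0],"spin": 0}
  ]
}}

```text
clock: 8.45
position: [0.4313, 0.0276, 0.3167]
ee_rot: [0.581, 0.814, 0.0, -0.0]
ft_force: [0.6, 1.3, -2.2]
grip_width: 0.122
grasp_force: 107.3
```

```bash
cat > chk.py <<'E'
from fit import *
def chk(n,dz=0):
    im=shot('top',n); o=manip.get_obs(); P=o['position']; R=Rn.from_quat(o['ee_rot']).as_matrix()
    yaw=np.arctan2(R[1,1],R[0,1])-np.pi/2-.021; print('F',np.round(o['ft_force'],1),'P',P.round(4),'yaw',yaw.round(4))
    p0=np.array([P[0]+.1*np.cos(yaw),P[1]+.1*np.sin(yaw),yaw]); z0=P[2]-.2015+dz
    for k,(a,b) in {'lip':([110,53,15],[110,-53,15]),'Lin':([-20,50,32],[88,50,32]),'Rr':([-20,-53,32],[88,-53,32])}.items(): print(k,np.round(seg(im,'top',p0,z0,a,b,4)[2],2))
    t=[.4938+.078*.3235,-.1765-.078*.9462,-1.2415]
    for k,(a,b) in {'rimo':([-80,85,90],[-80,-85,90]),'far':([80,90,130],[80,-90,130])}.items(): print(k,np.round(seg(im,'top',t,0,a,b,3)[2],2))
    u=np.array([np.cos(-1.2415),np.sin(-1.2415)]); v=np.array([-u[1],u[0]])
    N=p0[:2]+.0895*np.array([np.cos(yaw),np.sin(yaw)])-np.array([.4932,-.1743])
    print('notch rel. outer corner (mm): along',(N@u*1000).round(1),'lat',(N@v*1000).round(1),'z',((z0+.012-.09)*1000).round(1))
    return im
E
python3 - <<'E'
from chk import *
go(.43,.0107,.3165,np.pi/2-1.2205)
im=chk('t3'); s=shot('scene','s3')
z=lambda a,x,y,w,h,k:cv2.resize(a[y:y+h,x:x+w],None,fx=k,fy=k,interpolation=cv2.INTER_CUBIC)
cv2.imwrite('pics/c3.png',np.hstack([z(im,290,180,150,160,3),z(s,150,140,110,160,3)]))
E
```

```text
t 8.45 pos [0.4313 0.0276 0.3167] dp [-15.5  -6.8   0.2] spin -0.019 F [ 0.6  1.3 -2.2] grip 0.1217606488260955 107.34899282455444
F [ 0.1 -0.  -3.5] P [0.4314 0.0279 0.3167] yaw -1.2596
lip [-0.42 -2.47 29.  ]
Lin [ 1.99 -3.17 30.  ]
Rr [-3.57 -3.91 39.  ]
rimo [-4.6   0.15 29.  ]
far [ 2.48  2.79 37.  ]
notch rel. outer corner (mm): along -21.9 lat 3.5 z 37.2
```

View pics/c3.png

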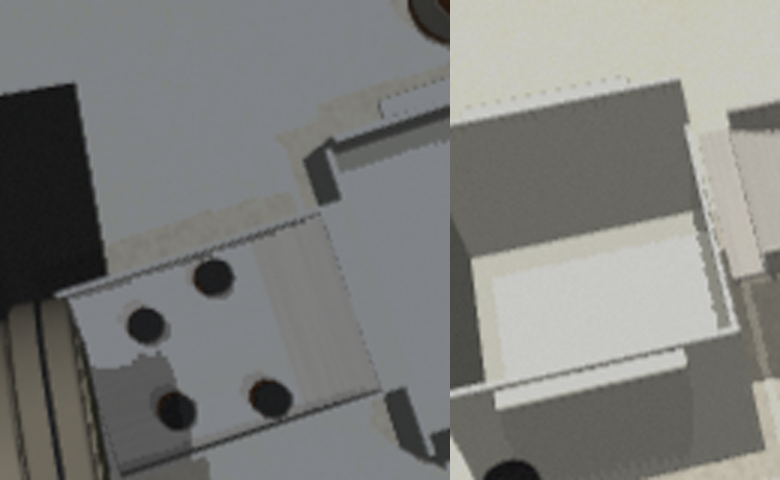

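The crops show the lip line nearly parallel to the rim, with all four vials standing and the tray centred in the tub's opening. I had the yaw offset wrong (it should be -0.003), so I'll recheck.

```bash
sed -i 's/-.021; print/-.003; print/' chk.py
python3 - <<'E'
from chk import *
chk('t4')
go(.43,.0107,.3165,np.pi/2-1.2385)
E
```

```text
F [-0.3  0.2 -3.1] P [0.4315 0.0282 0.3167] yaw -1.2411
lip [-2.86 -0.66 28.  ]
Lin [ 1.99 -1.88 22.  ]
Rr [-2.48 -2.37 39.  ]
rimo [-2.2  -0.35 39.  ]
far [ 2.44  2.79 34.  ]
notch rel. outer corner (mm): along -22.0 lat 7.1 z 37.2
t 8.6 pos [0.4315 0.0282 0.3167] dp [-16.   -7.1   0.2] spin 0.0 F [-0.3  0.2 -3.1] grip 0.12380248453378813 107.3913824558258
```

>>> {"fn": "arm_command", "kwargs": {
  "plan": [
    {"dp": [-3,-1.5,0],"spin": 0},
    {"dp": [-5,-2,0],"spin": 0},
    {"dp": [-5,-2,0],"spin": 0},
    {"dp": [-3,-1.5,0],"spin": 0},
    {"dp": [0,0,4],"spin": 0}
  ]
}}

```text
clock: 9.1
position: [0.4301, 0.0097, 0.3129]
ee_rot: [0.581, 0.814, 0.0, 0.0]
ft_force: [0.0, 0.7, -4.1]
grip_width: 0.123
grasp_force: 107.4
```

>>> {"fn": "arm_command", "kwargs": {
  "plan": [
    {"dp": [0,0,6],"spin": 0},
    {"dp": [0,0,6],"spin": 0},
    {"dp": [0,0,6],"spin": 0},
    {"dp": [0,0,3],"spin": 0},
    {"dp": [0,0,0],"spin": 0}
  ]
}}

```text
clock: 9.6
position: [0.4298, 0.0104, 0.2911]
ee_rot: [0.581, 0.814, -0.0, -0.0]
ft_force: [-0.6, -0.1, -3.0]
grip_width: 0.123
grasp_force: 107.4
```

Run:
```python
from chk import *
chk('t5'); s=shot('scene','s5')
u=np.array([.3235,-.9462])
o=manip.get_obs();P=o['position'];q=[P[0]+.1*.3235,P[1]-.1*.9462,-1.2415];z0=P[2]-.2015
# robot-side lip corners predicted in both views
for c in('scene','top'): print(c,proj(c,T(q,[[110,53,15],[110,-53,15],[88,53,32],[88,-53,32]],z0)).round(1).tolist(),proj(c,T([.519,-.2503,-1.2415],[[-80,91,90],[-80,-91,90]],0)).round(1).tolist())
im=cv2.imread('pics/t5.png')
z=lambda a,x,y,w,h,k:cv2.resize(a[y:y+h,x:x+w],None,fx=k,fy=k,interpolation=cv2.INTER_CUBIC)
cv2.imwrite('pics/c5.png',np.hstack([z(im,370,200,80,150,4),z(s,195,160,100,150,4)]))
```

```text
F [ 1.   0.4 -3.1] P [0.4299 0.0104 0.2915] yaw -1.2417
lip [-3.09 -2.68 33.  ]
Lin [ 2.21 -0.32 38.  ]
Rr [-1.98 -2.35 37.  ]
rimo [ 0.3   0.63 30.  ]
far [ 2.48  2.79 37.  ]
notch rel. outer corner (mm): along -5.7 lat -0.2 z 12.0
scene [[234.4, 238.8], [223.6, 191.5], [246.2, 230.0], [234.5, 182.7]] [[248.5, 260.3], [229.3, 180.0]]
top [[414.8, 247.7], [435.5, 308.1], [403.9, 251.1], [425.0, 312.8]] [[398.0, 230.0], [432.8, 332.0]]
```

View pics/c5.png

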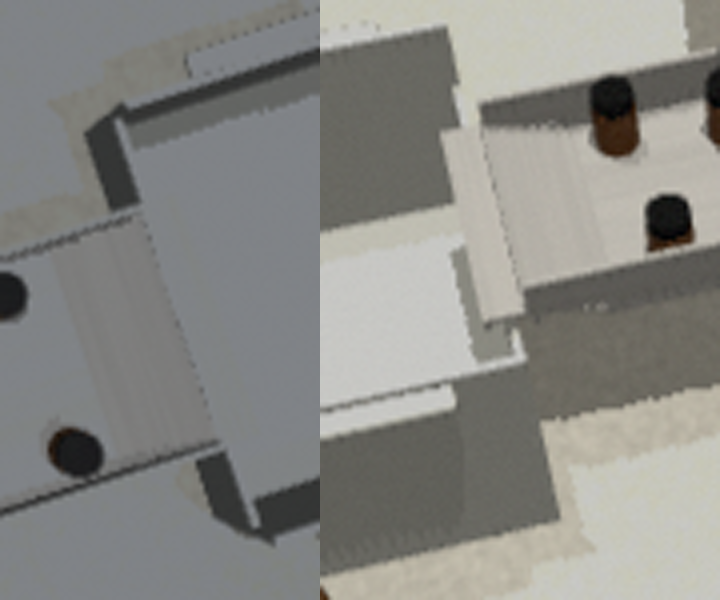

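The crops show the lip overhanging the rim, square to it and centred in the opening, with all the vials standing. I'll lower slowly and watch the force.

>>> {"fn": "arm_command", "kwargs": {
  "plan": [
    {"dp": [0,0,2],"spin": 0},
    {"dp": [0,0,2],"spin": 0},
    {"dp": [0,0,2],"spin": 0},
    {"dp": [0,0,1],"spin": 0},
    {"dp": [0,0,0],"spin": 0}
  ]
}}

```text
clock: 10.2
position: [0.4299, 0.0103, 0.2845]
ee_rot: [0.581, 0.814, -0.0, -0.0]
ft_force: [-0.1, -0.3, -3.1]
grip_width: 0.118
grasp_force: 107.4
```

>>> {"fn": "arm_command", "kwargs": {
  "plan": [
    {"dp": [0,0,1],"spin": 0},
    {"dp": [0,0,0],"spin": 0},
    {"dp": [0,0,1],"spin": 0},
    {"dp": [0,0,0],"spin": 0}
  ]
}}

```text
clock: 10.6
position: [0.4299, 0.0103, 0.2826]
ee_rot: [0.581, 0.814, -0.0, -0.0]
ft_force: [0.3, -0.1, -2.4]
grip_width: 0.123
grasp_force: 107.4
```

```bash
cat > st.py <<'E'
from h import *
import sys
u=np.array([.3235,-.9462])
o=manip.get_obs();P=np.array(o['position'])
N=P[:2]+.1895*u-np.array([.4932,-.1743])
print(o['clock'],P.round(4),'along',(N@u*1e3).round(1),'lat',(N@[.9462,.3235]*1e3).round(1),'z',((P[2]-.2795)*1e3).round(1),'F',np.round(o['ft_force'],1),'along',round(float(np.array(o['ft_force'])[:2]@u),1),'T',np.round(o['torque'],2))
E
python3 st.py
```

```text
10.6 [0.4299 0.0103 0.2826] along -5.7 lat -0.1 z 3.1 F [ 0.3 -0.1 -2.4] along 0.2 T [0.21 0.05 0.  ]
```

>>> {"fn": "arm_command", "kwargs": {
  "plan": [
    {"dp": [0,0,1],"spin": 0},
    {"dp": [0,0,0],"spin": 0},
    {"dp": [0,0,1],"spin": 0},
    {"dp": [0,0,0],"spin": 0}
  ]
}}

```text
clock: 11.0
position: [0.4299, 0.0103, 0.2806]
ee_rot: [0.581, 0.814, -0.0, -0.0]
ft_force: [0.2, -0.2, -2.2]
grip_width: 0.116
grasp_force: 107.4
```

```bash
python3 st.py
```

```text
11.0 [0.4299 0.0103 0.2806] along -5.7 lat -0.2 z 1.1 F [ 0.2 -0.2 -2.2] along 0.3 T [ 0.24  0.12 -0.02]
```

>>> {"fn": "arm_command", "kwargs": {
  "plan": [
    {"dp": [0,0,1],"spin": 0},
    {"dp": [0,0,0],"spin": 0}
  ]
}}

```text
clock: 11.2
position: [0.43, 0.0103, 0.2797]
ee_rot: [0.581, 0.814, 0.0, 0.0]
ft_force: [-0.4, -0.1, -1.4]
grip_width: 0.122
grasp_force: 107.5
```

```bash
python3 st.py
```

```text
11.2 [0.43   0.0103 0.2797] along -5.7 lat -0.1 z 0.2 F [-0.4 -0.1 -1.4] along -0.1 T [ 0.13  0.04 -0.07]
```

>>> {"fn": "arm_command", "kwargs": {
  "plan": [
    {"dp": [0,0,1],"spin": 0},
    {"dp": [0,0,0],"spin": 0}
  ]
}}

```text
clock: 11.4
position: [0.4301, 0.0104, 0.2788]
ee_rot: [0.58, 0.814, 0.0, 0.0]
ft_force: [-1.7, 0.1, -0.1]
grip_width: 0.116
grasp_force: 107.8
```

```bash
python3 st.py
```

```text
11.4 [0.4301 0.0104 0.2788] along -5.7 lat 0.0 z -0.7 F [-1.7  0.1 -0.1] along -0.6 T [-0.03  0.07 -0.08]
```

>>> {"fn": "arm_command", "kwargs": {
  "plan": [
    {"dp": [-1,0,0],"spin": 0},
    {"dp": [-1,0,0],"spin": 0},
    {"dp": [-1,0,0],"spin": 0},
    {"dp": [0,0,0],"spin": 0}
  ]
}}

```text
clock: 11.8
position: [0.4311, 0.0073, 0.2788]
ee_rot: [0.581, 0.814, 0.0, 0.0]
ft_force: [0.5, 0.3, 0.1]
grip_width: 0.118
grasp_force: 107.8
```

```bash
python3 st.py
```

```text
11.8 [0.4311 0.0073 0.2788] along -2.5 lat -0.0 z -0.7 F [0.5 0.3 0.1] along -0.1 T [-0.1  -0.11  0.03]
```

>>> {"fn": "arm_command", "kwargs": {
  "plan": [
    {"dp": [-1,0,0],"spin": 0},
    {"dp": [0,0,0],"spin": 0}
  ]
}}

```text
clock: 12.0
position: [0.4313, 0.0064, 0.2787]
ee_rot: [0.581, 0.814, 0.0, 0.0]
ft_force: [1.4, 0.8, -0.3]
grip_width: 0.12
grasp_force: 107.8
```

```bash
python3 st.py
```

```text
12.0 [0.4313 0.0064 0.2787] along -1.5 lat -0.1 z -0.8 F [ 1.4  0.8 -0.3] along -0.3 T [-0.06 -0.11  0.03]
```

>>> {"fn": "arm_command", "kwargs": {
  "plan": [
    {"dp": [-1,0,0],"spin": 0},
    {"dp": [0,0,0],"spin": 0}
  ]
}}

```text
clock: 12.2
position: [0.4316, 0.0055, 0.2787]
ee_rot: [0.581, 0.814, 0.0, -0.0]
ft_force: [-0.7, 1.1, -0.4]
grip_width: 0.118
grasp_force: 107.9
```

```bash
python3 st.py
```

```text
12.2 [0.4316 0.0055 0.2787] along -0.6 lat -0.1 z -0.8 F [-0.7  1.1 -0.4] along -1.3 T [-0.   -0.1   0.03]
```

>>> {"fn": "arm_command", "kwargs": {
  "plan": [
    {"dp": [-0.7,0,0],"spin": 0},
    {"dp": [0,0,0],"spin": 0}
  ]
}}

```text
clock: 12.4
position: [0.4318, 0.0053, 0.2787]
ee_rot: [0.58, 0.814, 0.0, -0.0]
ft_force: [-1.2, 4.2, 0.6]
grip_width: 0.12
grasp_force: 108.0
```

```bash
python3 st.py
```

```text
12.4 [0.4318 0.0053 0.2787] along -0.3 lat -0.0 z -0.8 F [-1.2  4.2  0.6] along -4.4 T [ 0.64  0.16 -0.05]
```

>>> {"fn": "arm_command", "kwargs": {
  "plan": [
    {"dp": [-0.7,0,0],"spin": 0},
    {"dp": [0,0,0],"spin": 0}
  ]
}}

```text
clock: 12.6
position: [0.4319, 0.0051, 0.2787]
ee_rot: [0.58, 0.814, 0.0, -0.001]
ft_force: [-2.1, 7.0, 2.3]
grip_width: 0.125
grasp_force: 108.2
```

```bash
python3 st.py
```

```text
12.6 [0.4319 0.0051 0.2787] along -0.1 lat 0.0 z -0.8 F [-2.1  7.   2.3] along -7.3 T [ 1.11  0.4  -0.1 ]
```

>>> {"fn": "arm_command", "kwargs": {
  "plan": [
    {"dp": [1.5,0,0],"spin": 0},
    {"dp": [0,0,0],"spin": 0},
    {"dp": [0,0,0],"spin": 0}
  ]
}}

```text
clock: 12.9
position: [0.4316, 0.0056, 0.2787]
ee_rot: [0.581, 0.814, 0.0, 0.0]
ft_force: [-0.1, 1.0, 0.2]
grip_width: 0.122
grasp_force: 107.8
```

```bash
python3 st.py
python3 - <<'E'
from chk import *
chk('t6')
th=np.radians(np.arange(0,81,2)); x=-194.5*np.cos(th)+34.5*np.sin(th); z=194.5*np.sin(th)+34.5*np.cos(th)
for i in range(0,40,5): print(int(np.degrees(th[i])),[(round(-a,1),round(-b,1)) for a,b in zip(np.diff(x)[i:i+5],np.diff(z)[i:i+5])])
E
```

```text
12.9 [0.4316 0.0056 0.2787] along -0.7 lat -0.1 z -0.8 F [-0.1  1.   0.2] along -1.0 T [ 0.13 -0.02  0.06]
F [-0.4  1.7 -0.2] P [0.4316 0.0056 0.2787] yaw -1.2419
lip [-2.09 -1.41 36.  ]
Lin [ 2.87 -1.37 38.  ]
Rr [-2.25 -2.18 33.  ]
rimo [-0.81 -2.16 27.  ]
far [ 2.48  2.78 36.  ]
notch rel. outer corner (mm): along -0.7 lat -0.2 z -0.8
0 [(np.float64(-1.3), np.float64(-6.8)), (np.float64(-1.6), np.float64(-6.7)), (np.float64(-1.8), np.float64(-6.7)), (np.float64(-2.0), np.float64(-6.6)), (np.float64(-2.3), np.float64(-6.5))]
10 [(np.float64(-2.5), np.float64(-6.4)), (np.float64(-2.7), np.float64(-6.3)), (np.float64(-2.9), np.float64(-6.2)), (np.float64(-3.1), np.float64(-6.1)), (np.float64(-3.3), np.float64(-6.0))]
20 [(np.float64(-3.6), np.float64(-5.9)), (np.float64(-3.8), np.float64(-5.8)), (np.float64(-4.0), np.float64(-5.6)), (np.float64(-4.2), np.float64(-5.5)), (np.float64(-4.3), np.float64(-5.4))]
29 [(np.float64(-4.5), np.float64(-5.2)), (np.float64(-4.7), np.float64(-5.0)), (np.float64(-4.9), np.float64(-4.9)), (np.float64(-5.0), np.float64(-4.7)), (np.float64(-5.2), np.float64(-4.5))]
40 [(np.float64(-5.4), np.float64(-4.3)), (np.float64(-5.5), np.float64(-4.1)), (np.float64(-5.7), np.float64(-3.9)), (np.float64(-5.8), np.float64(-3.7)), (np.float64(-5.9), np.float64(-3.5))]
50 [(np.float64(-6.0), np.float64(-3.3)), (np.float64(-6.1), np.float64(-3.1)), (np.float64(-6.3), np.float64(-2.9)), (np.float64(-6.3), np.float64(-2.7)), (np.float64(-6.4), np.float64(-2.5))]
59 [(np.float64(-6.5), np.float64(-2.2)), (np.float64(-6.6), np.float64(-2.0)), (np.float64(-6.7), np.float64(-1.8)), (np.float64(-6.7), np.float64(-1.5)), (np.float64(-6.8), np.float64(-1.3))]
70 [(np.float64(-6.8), np.float64(-1.1)), (np.float64(-6.8), np.float64(-0.8)), (np.float64(-6.9), np.float64(-0.6)), (np.float64(-6.9), np.float64(-0.4)), (np.float64(-6.9), np.float64(-0.1))]
```

>>> {"fn": "arm_command", "kwargs": {
  "plan": [
    {"dp": [0,0,0],"spin": 0},
    {"dp": [0,0,0],"spin": 0},
    {"dp": [0,0,0],"spin": 0}
  ],
  "grip": 1,
  "newtons": 25
}}

```text
clock: 13.25
position: [0.4316, 0.0056, 0.2787]
ee_rot: [0.581, 0.814, 0.0, 0.0]
ft_force: [0.4, 1.8, 1.0]
grip_width: 0.12
grasp_force: 107.8
```

```bash
python3 st.py
```

```text
13.25 [0.4316 0.0056 0.2787] along -0.7 lat -0.1 z -0.8 F [0.4 1.8 1. ] along -1.6 T [ 0.02 -0.11  0.02]
```

>>> {"fn": "arm_command", "kwargs": {
  "plan": [
    {"dp": [0,0,0],"spin": 0},
    {"dp": [0,0,0],"spin": 0},
    {"dp": [0,0,0],"spin": 0},
    {"dp": [0,0,0],"spin": 0},
    {"dp": [0,0,0],"spin": 0}
  ],
  "grip": 0.95,
  "newtons": 25
}}

```text
clock: 13.75
position: [0.4316, 0.0056, 0.2787]
ee_rot: [0.581, 0.814, 0.0, 0.0]
ft_force: [-0.2, 0.9, -0.4]
grip_width: 0.12
grasp_force: 107.8
```

```bash
python3 st.py
```

```text
13.75 [0.4316 0.0056 0.2787] along -0.7 lat -0.1 z -0.8 F [-0.2  0.9 -0.4] along -0.9 T [-0.08 -0.14  0.08]
```

>>> {"fn": "arm_command", "kwargs": {
  "plan": [
    {"dp": [0,0,0],"spin": 0},
    {"dp": [0,0,0],"spin": 0}
  ],
  "grip": 0.77,
  "newtons": 25
}}

```text
clock: 13.95
position: [0.4316, 0.0056, 0.2787]
ee_rot: [0.581, 0.814, 0.0, 0.0]
ft_force: [0.7, 0.2, -0.3]
grip_width: 0.12
grasp_force: 107.8
```

>>> {"fn": "arm_command", "kwargs": {
  "plan": [
    {"dp": [0,0,0],"spin": 0},
    {"dp": [0,0,0],"spin": 0}
  ],
  "grip": 0.755
}}

```text
clock: 14.15
position: [0.4315, 0.0056, 0.2787]
ee_rot: [0.581, 0.814, 0.0, 0.0]
ft_force: [0.1, -0.0, -0.2]
grip_width: 0.128
grasp_force: 79.0
```

>>> {"fn": "arm_command", "kwargs": {
  "plan": [
    {"dp": [0,0,0],"spin": 0},
    {"dp": [0,0,0],"spin": 0}
  ],
  "grip": 0.745
}}

```text
clock: 14.35
position: [0.4316, 0.0056, 0.2787]
ee_rot: [0.581, 0.814, 0.0, 0.0]
ft_force: [-0.0, -0.2, -0.5]
grip_width: 0.13
grasp_force: 57.2
```

```bash
python3 st.py
```

```text
14.35 [0.4316 0.0056 0.2787] along -0.7 lat -0.1 z -0.8 F [-0.  -0.2 -0.5] along 0.2 T [-0.26 -0.25  0.05]
```

>>> {"fn": "arm_command", "kwargs": {
  "plan": [
    {"dp": [0,0,0],"spin": 0},
    {"dp": [0,0,0],"spin": 0}
  ],
  "grip": 0.735
}}

```text
clock: 14.55
position: [0.4315, 0.0056, 0.2786]
ee_rot: [0.581, 0.814, -0.0, -0.0]
ft_force: [1.5, -1.0, -0.1]
grip_width: 0.132
grasp_force: 35.4
```

>>> {"fn": "arm_command", "kwargs": {
  "plan": [
    {"dp": [0,0,0],"spin": 0},
    {"dp": [0,0,0],"spin": 0}
  ],
  "grip": 0.731
}}

```text
clock: 14.75
position: [0.4315, 0.0056, 0.2787]
ee_rot: [0.581, 0.814, -0.0, -0.0]
ft_force: [-0.1, -0.3, -0.3]
grip_width: 0.139
grasp_force: 26.6
```

```bash
python3 st.py
```

```text
14.75 [0.4315 0.0056 0.2787] along -0.7 lat -0.2 z -0.8 F [-0.1 -0.3 -0.3] along 0.3 T [-0.45 -0.16 -0.04]
```

>>> {"fn": "arm_command", "kwargs": {
  "plan": [
    {"dp": [-0.6,0,-3.4],"spin": 0},
    {"dp": [-1,0,-5],"spin": 0},
    {"dp": [-1.4,0,-6],"spin": 0},
    {"dp": [-1.8,0,-6.7],"spin": 0},
    {"dp": [-2,0,-6.6],"spin": 0}
  ]
}}

```text
clock: 15.25
position: [0.4338, -0.0009, 0.3071]
ee_rot: [0.581, 0.814, 0.0, -0.0]
ft_force: [0.7, -0.0, -2.9]
grip_width: 0.138
grasp_force: 26.2
```

```bash
cat >> st.py <<'E'
th=np.linspace(-.1,1.6,400); g=np.array([(N@u*1e3)+.6,(P[2]-.2787)*1e3])
x=194.5-194.5*np.cos(th)+34.5*np.sin(th); z=194.5*np.sin(th)+34.5*np.cos(th)-34.5
i=np.argmin(np.hypot(x-g[0],z-g[1])); print('theta',np.degrees(th[i]).round(1),'off arc',round(float(x[i]-g[0]),1),round(float(z[i]-g[1]),1),'grip',o['grasp_force'])
E
cat > tilt.py <<'E'
from fit import *
# fit tilt from lip-end/wall edges is ambiguous; save top+scene crops for viewing
import sys
n=sys.argv[1]; im=shot('top','t'+n); s=shot('scene','s'+n)
z=lambda a,x,y,w,h,k:cv2.resize(a[y:y+h,x:x+w],None,fx=k,fy=k,interpolation=cv2.INTER_CUBIC)
cv2.imwrite(f'pics/c{n}.png',np.hstack([z(im,320,190,210,200,2),z(s,130,130,180,200,2)]))
E
python3 st.py; python3 tilt.py 10
```

```text
15.25 [ 0.4338 -0.0009  0.3071] along 6.2 lat -0.1 z 27.6 F [ 0.7 -0.  -2.9] along 0.2 T [0.18 0.13 0.02]
theta 8.4 off arc 0.4 -0.3 grip 26.187120974063873
```

View pics/c10.png

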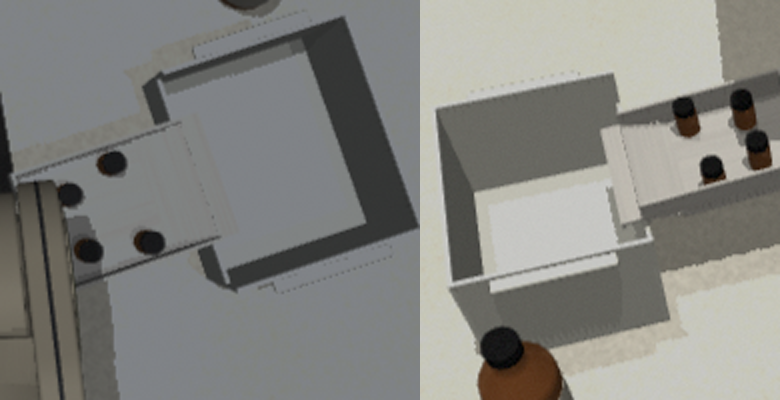

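The picture shows the lip still over the rim, square to it, with the vials standing. I'll check numerically whether the tray tilted or was lifted rigidly.

```bash
cat > tl.py <<'E'
from fit import *
def tp(X,th,G,yaw=-1.2415):
    "tray points (mm) to world; tray pitched nose-down th about grip point G"
    X=np.array(X,float)-[-100,0,46.5]; c,s=np.cos(th),np.sin(th)
    a=X[:,0]*c+X[:,2]*s; z=-X[:,0]*s+X[:,2]*c; u=np.array([np.cos(yaw),np.sin(yaw)]); v=np.array([-u[1],u[0]])
    return np.c_[G[0]+(a*u[0]+X[:,1]*v[0])/1e3,G[1]+(a*u[1]+X[:,1]*v[1])/1e3,G[2]+z/1e3]
def G(): return np.array(manip.get_obs()['position'])-[0,0,.155]
E
python3 - <<'E'
from tl import *
L=[[110,53,15],[110,-53,15],[88,53,32],[88,-53,32]]
for d in (0,4,8.4):
    print(d,[proj(c,tp(L,np.radians(d),G())).round(1).tolist() for c in('top','scene')])
print('t5 check',[proj(c,tp(L,0,np.array([.4299,.0104,.1365]))).round(1).tolist() for c in('top','scene')])
E
```

```text
0 [[[423.4, 244.6], [444.6, 306.1], [412.5, 248.0], [434.0, 310.8]], [[225.7, 235.1], [215.4, 187.3], [237.7, 226.1], [226.4, 178.2]]]
4 [[[420.2, 245.8], [441.0, 306.2], [410.3, 248.9], [431.5, 310.7]], [[228.7, 239.8], [218.3, 192.3], [239.6, 230.6], [228.3, 183.0]]]
8.4 [[[416.2, 247.2], [436.6, 306.6], [407.4, 250.0], [428.2, 310.8]], [[232.5, 244.6], [222.0, 197.5], [242.3, 235.2], [231.0, 188.0]]]
t5 check [[[414.8, 247.8], [435.5, 308.2], [403.9, 251.2], [424.9, 312.9]], [[234.4, 238.9], [223.7, 191.6], [246.3, 230.0], [234.6, 182.7]]]
```

```bash
cat >> tl.py <<'E'
SEG=[([110,53,15],[110,-53,15]),([-20,-53,32],[86,-53,32]),([-20,53,32],[86,53,32]),([-20,50,32],[86,50,32]),([-20,-50,32],[86,-50,32])]
def score(imgs,g,ths,sh):
    out=[]
    for th in ths:
        s=0
        for c,im in imgs.items():
            q=cv2.GaussianBlur(cv2.cvtColor(im,cv2.COLOR_BGR2GRAY),(0,0),1.).astype(np.float32)
            gx,gy=cv2.Sobel(q,5,1,0),cv2.Sobel(q,5,0,1)
            for a,b in SEG:
                A,B=proj(c,tp([a,b],th,g))+sh[c]; d=(B-A)/np.linalg.norm(B-A); n=(-d[1],d[0])
                p=(A+np.linspace(.03,.97,60)[:,None]*(B-A)).astype(np.float32)
                r=lambda m:cv2.remap(m,p[:,0],p[:,1],cv2.INTER_LINEAR).ravel()
                s+=np.minimum(np.abs(r(gx)*n[0]+r(gy)*n[1]),60).mean()
        out.append(s)
    return np.array(out)
def calib():
    g=np.array([.4299,.0104,.1365]); r={}
    for c in('top','scene'):
        im={c:cv2.imread('pics/'+c[0]+'5.png')}
        best=max(((score(im,g,[0],{c:np.array([x,y])})[0],x,y) for x in np.arange(-3,4.1,.5) for y in np.arange(-3,4.1,.5)))
        r[c]=np.array(best[1:])
    return r
def est(n,g,lo,hi,st=.5):
    sh=calib(); ims={c:cv2.imread(f'pics/{c[0]}{n}.png') for c in('top','scene')}; d=np.arange(lo,hi,st)
    for c in ims:
        s=score({c:ims[c]},g,np.radians(d),sh); k=np.argsort(-s)[:4]; print(c,sh[c],[(d[i],s[i].round(1)) for i in k])
    s=score(ims,g,np.radians(d),sh); print('both',d[s.argmax()])
E
python3 - <<'E'
from tl import *
est('10',G(),-4,14)
E
```

```text
top [-3.   0.5] [(np.float64(7.0), np.float64(198.3)), (np.float64(6.5), np.float64(198.2)), (np.float64(6.0), np.float64(197.3)), (np.float64(7.5), np.float64(197.2))]
scene [1.5 2.5] [(np.float64(5.0), np.float64(288.4)), (np.float64(4.5), np.float64(288.4)), (np.float64(3.0), np.float64(286.9)), (np.float64(3.5), np.float64(283.9))]
both 5.0
```

>>> {"fn": "arm_command", "kwargs": {
  "plan": [
    {"dp": [0,0,0],"spin": 0},
    {"dp": [0,0,0],"spin": 0},
    {"dp": [0,0,0],"spin": 0}
  ],
  "grip": 0.727,
  "newtons": 20
}}

```text
clock: 15.65
position: [0.4338, -0.0007, 0.3063]
ee_rot: [0.58, 0.814, -0.0, 0.0]
ft_force: [0.5, 0.6, -0.3]
grip_width: 0.134
grasp_force: 17.6
```

```bash
python3 st.py;python3 tilt.py 11; python3 -c "
from tl import *
est('11',G(),-4,14)"
```

```text
15.65 [ 0.4338 -0.0007  0.3063] along 6.0 lat -0.0 z 26.8 F [ 0.5  0.6 -0.3] along -0.4 T [ 0.   -0.06  0.06]
theta 8.2 off arc 0.3 -0.3 grip 17.550079822540283
top [-3.   0.5] [(np.float64(10.0), np.float64(199.6)), (np.float64(10.5), np.float64(199.4)), (np.float64(9.5), np.float64(199.3)), (np.float64(13.0), np.float64(199.2))]
scene [1.5 2.5] [(np.float64(8.0), np.float64(287.9)), (np.float64(8.5), np.float64(287.4)), (np.float64(6.5), np.float64(285.2)), (np.float64(7.0), np.float64(283.6))]
both 8.5
```

>>> {"fn": "arm_command", "kwargs": {
  "plan": [
    {"dp": [-2,0,-6],"spin": 0},
    {"dp": [-2.5,0,-6.4],"spin": 0},
    {"dp": [-2.7,0,-6.3],"spin": 0},
    {"dp": [-2.9,0,-6.2],"spin": 0},
    {"dp": [-3.1,0,-6.1],"spin": 0}
  ],
  "grip": 0.724
}}

```text
clock: 16.25
position: [0.4381, -0.0135, 0.338]
ee_rot: [0.581, 0.814, 0.0, 0.0]
ft_force: [-0.2, -0.3, -1.3]
grip_width: 0.136
grasp_force: 10.8
```

```bash
python3 st.py;python3 tilt.py 12; python3 -c "
from tl import *
est('12',G(),0,30)"
```

```text
16.25 [ 0.4381 -0.0135  0.338 ] along 19.6 lat -0.1 z 58.5 F [-0.2 -0.3 -1.3] along 0.2 T [ 0.07  0.06 -0.04]
theta 18.2 off arc 0.3 -0.3 grip 10.814146846532822
top [-3.   0.5] [(np.float64(16.5), np.float64(221.9)), (np.float64(17.0), np.float64(220.9)), (np.float64(16.0), np.float64(217.8)), (np.float64(17.5), np.float64(214.3))]
scene [1.5 2.5] [(np.float64(18.0), np.float64(288.5)), (np.float64(18.5), np.float64(288.5)), (np.float64(17.5), np.float64(281.2)), (np.float64(17.0), np.float64(277.6))]Traceback (most recent call last):
  File "<string>", line 3, in <module>
    est('12',G(),0,30)
    ~~~^^^^^^^^^^^^^^^
  File "tl.py", line 34, in est
    s=score(ims,g,np.radians(d),sh); print('both',d[s.argmax()])
  File "tl.py", line 17, in score
    A,B=proj(c,tp([a,b],th,g))+sh[c]; d=(B-A)/np.linalg.norm(B-A); n=(-d[1],d[0])
        ~~~~^^^^^^^^^^^^^^^^^^
  File "h.py", line 9, in proj
    p,f=cam(c)
        ~~~^^^
  File "h.py", line 7, in cam
    p=viewer.camera_params(c); f=240/np.tan(np.radians(p['vertical_fov'])/2); return p,f
ValueError: time passes only in moves, steps and waits
```

>>> {"fn": "arm_command", "kwargs": {
  "plan": [
    {"dp": [-3.3,0,-6],"spin": 0},
    {"dp": [-3.6,0,-5.9],"spin": 0},
    {"dp": [-3.8,0,-5.8],"spin": 0},
    {"dp": [-4,0,-5.6],"spin": 0},
    {"dp": [-4.2,0,-5.5],"spin": 0}
  ]
}}

```text
clock: 16.85
position: [0.4443, -0.0315, 0.3667]
ee_rot: [0.581, 0.814, 0.0, -0.0]
ft_force: [1.6, 0.8, -2.1]
grip_width: 0.136
grasp_force: 10.9
```

```bash
sed -i 's/^def cam(c)/import functools\n@functools.lru_cache(None)\ndef cam(c)/' h.py; python3 st.py;python3 tilt.py 13; python3 -c "
from tl import *
est('13',G(),10,40)"
```

```text
16.85 [ 0.4443 -0.0315  0.3667] along 38.5 lat -0.0 z 87.2 F [ 1.6  0.8 -2.1] along -0.3 T [ 0.14  0.02 -0.01]
theta 28.2 off arc 0.3 -0.2 grip 10.942761451005936
top [-3.   0.5] [(np.float64(26.5), np.float64(205.2)), (np.float64(27.0), np.float64(201.2)), (np.float64(26.0), np.float64(195.4)), (np.float64(27.5), np.float64(188.4))]
scene [1.5 2.5] [(np.float64(28.0), np.float64(289.5)), (np.float64(28.5), np.float64(286.9)), (np.float64(27.5), np.float64(279.9)), (np.float64(26.5), np.float64(276.8))]
both 26.5
```

>>> {"fn": "arm_command", "kwargs": {
  "plan": [
    {"dp": [-4.3,0,-5.4],"spin": 0},
    {"dp": [-4.5,0,-5.2],"spin": 0},
    {"dp": [-4.7,0,-5],"spin": 0},
    {"dp": [-4.9,0,-4.9],"spin": 0},
    {"dp": [-5,0,-4.7],"spin": 0}
  ],
  "grip": 0.723
}}

```text
clock: 17.45
position: [0.452, -0.0537, 0.3918]
ee_rot: [0.581, 0.814, 0.0, 0.0]
ft_force: [0.6, -0.8, -2.3]
grip_width: 0.137
grasp_force: 9.0
```

```bash
python3 st.py;python3 tilt.py 14; python3 -c "
from tl import *
est('14',G(),20,50)"
```

```text
17.45 [ 0.452  -0.0537  0.3918] along 62.0 lat 0.0 z 112.3 F [ 0.6 -0.8 -2.3] along 0.9 T [0.02 0.   0.03]
theta 38.2 off arc 0.4 -0.2 grip 8.955497592687607
top [-3.   0.5] [(np.float64(39.0), np.float64(185.5)), (np.float64(38.5), np.float64(185.1)), (np.float64(47.0), np.float64(183.6)), (np.float64(46.5), np.float64(183.0))]
scene [1.5 2.5] [(np.float64(37.0), np.float64(283.1)), (np.float64(38.0), np.float64(280.9)), (np.float64(37.5), np.float64(277.6)), (np.float64(36.0), np.float64(275.4))]
both 37.0
```

Tracking well. I'll continue to 48° and then 58°, waiting at each for the lip to settle.

>>> {"fn": "arm_command", "kwargs": {
  "plan": [
    {"dp": [-5.2,0,-4.5],"spin": 0},
    {"dp": [-5.4,0,-4.3],"spin": 0},
    {"dp": [-5.5,0,-4.1],"spin": 0},
    {"dp": [-5.7,0,-3.9],"spin": 0},
    {"dp": [-5.8,0,-3.7],"spin": 0}
  ]
}}

```text
clock: 18.05
position: [0.461, -0.0798, 0.4122]
ee_rot: [0.581, 0.814, 0.0, -0.0]
ft_force: [0.3, 0.2, -3.2]
grip_width: 0.136
grasp_force: 9.1
```

>>> {"fn": "arm_command", "kwargs": {
  "plan": [
    {"dp": [0,0,0],"spin": 0},
    {"dp": [0,0,0],"spin": 0},
    {"dp": [0,0,0],"spin": 0}
  ]
}}

```text
clock: 18.35
position: [0.4609, -0.0792, 0.4118]
ee_rot: [0.58, 0.814, -0.0, 0.0]
ft_force: [0.2, -0.9, -1.3]
grip_width: 0.14
grasp_force: 9.2
```

```bash
python3 st.py;python3 tilt.py 15; python3 -c "
from tl import *
est('15',G(),30,60)
for c in ('top','scene'): print(c,[(np.round(d['position'],3).tolist(),round(d['score'],2)) for d in finder.find_in(c,'vial0_mid')])"
```

```text
18.35 [ 0.4609 -0.0792  0.4118] along 89.0 lat 0.2 z 132.3 F [ 0.2 -0.9 -1.3] along 1.0 T [-0.27 -0.16 -0.01]
theta 48.0 off arc 0.3 -0.0 grip 9.189053177833557
top [-3.   0.5] [(np.float64(32.5), np.float64(117.6)), (np.float64(33.0), np.float64(116.4)), (np.float64(32.0), np.float64(113.2)), (np.float64(30.0), np.float64(110.2))]
scene [1.5 2.5] [(np.float64(47.5), np.float64(267.5)), (np.float64(46.5), np.float64(266.4)), (np.float64(47.0), np.float64(259.9)), (np.float64(46.0), np.float64(258.2))]
both 46.5
top [([0.546, -0.209, 0.048], 0.53)]
scene []
```

>>> {"fn": "arm_command", "kwargs": {
  "plan": [
    {"dp": [-5.9,0,-3.5],"spin": 0},
    {"dp": [-6,0,-3.3],"spin": 0},
    {"dp": [-6.1,0,-3.1],"spin": 0},
    {"dp": [-6.3,0,-2.9],"spin": 0},
    {"dp": [-6.3,0,-2.7],"spin": 0}
  ]
}}

```text
clock: 19.05
position: [0.471, -0.1089, 0.4277]
ee_rot: [0.581, 0.814, 0.0, 0.0]
ft_force: [0.2, -0.2, -2.1]
grip_width: 0.137
grasp_force: 9.1
```

>>> {"fn": "arm_command", "kwargs": {
  "plan": [
    {"dp": [0,0,0],"spin": 0},
    {"dp": [0,0,0],"spin": 0},
    {"dp": [0,0,0],"spin": 0},
    {"dp": [0,0,0],"spin": 0}
  ]
}}

```text
clock: 19.45
position: [0.4708, -0.108, 0.4273]
ee_rot: [0.58, 0.814, 0.0, -0.0]
ft_force: [-0.3, 0.7, -2.1]
grip_width: 0.143
grasp_force: 9.1
```

```bash
python3 st.py;python3 tilt.py 16; python3 -c "
from tl import *
est('16',G(),40,72)
for c in ('top','scene'): print(c,[(np.round(d['position'],3).tolist(),round(d['score'],2)) for d in finder.find_in(c,'vial0_mid')])"
```

```text
19.45 [ 0.4708 -0.108   0.4273] along 119.5 lat 0.2 z 147.8 F [-0.3  0.7 -2.1] along -0.7 T [ 0.13  0.07 -0.02]
theta 57.7 off arc -0.2 -0.2 grip 9.132632911205292
top [-3.   0.5] [(np.float64(71.5), np.float64(145.0)), (np.float64(71.0), np.float64(135.9)), (np.float64(70.5), np.float64(127.6)), (np.float64(70.0), np.float64(119.5))]
scene [1.5 2.5] [(np.float64(48.0), np.float64(279.0)), (np.float64(48.5), np.float64(277.4)), (np.float64(47.5), np.float64(259.7)), (np.float64(49.0), np.float64(254.6))]
both 48.0
top [([0.577, -0.249, 0.027], 0.63), ([0.404, 0.03, 0.003], 0.52)]
scene [([0.536, 0.12, 0.0], 0.43)]
```

>>> {"fn": "arm_command", "kwargs": {
  "plan": [
    {"dp": [0,0,0],"spin": 0},
    {"dp": [0,0,0],"spin": 0}
  ],
  "grip": 0.7215
}}

```text
clock: 19.85
position: [0.4708, -0.1082, 0.4274]
ee_rot: [0.581, 0.814, 0.0, 0.0]
ft_force: [0.2, -0.9, -2.0]
grip_width: 0.14
grasp_force: 5.7
```

```bash
python3 st.py;python3 tilt.py 17; python3 -c "
from tl import *
est('17',G(),38,72)
f=[]
for i in range(6): viewer.camera('scene'); f.append(manip.get_obs()['ft_force'])
print(np.mean(f,0),np.std(f,0))
for c in ('top','scene'):
  r=finder.find_in(c,'vial0_mid')
  for d in r: print(c,np.round(d['position'],3),round(d['score'],2))
im=cv2.imread('pics/t17.png')
# dark blobs inside tub floor region
from chk import T
q=proj('top',T([.519,-.2503,-1.2415],[[-74,88,6],[74,88,6],[74,-88,6],[-74,-88,6]],0)).astype(np.int32)
for c,im in (('top',im),('scene',cv2.imread('pics/s17.png'))):
  q=proj(c,T([.519,-.2503,-1.2415],[[-74,88,6],[74,88,6],[74,-88,6],[-74,-88,6]],0)).astype(np.int32)
  m=np.zeros(im.shape[:2],np.uint8); cv2.fillConvexPoly(m,q,1)
  b=((im.max(2)<45)|((im[:,:,2].astype(int)-im[:,:,0])>35))&(m>0)
  n,l,s,ce=cv2.connectedComponentsWithStats(b.astype(np.uint8)); print(c,[(int(s[i][4]),ce[i].round().tolist()) for i in range(1,n) if s[i][4]>8])
"
```

```text
19.85 [ 0.4708 -0.1082  0.4274] along 119.7 lat 0.2 z 147.9 F [ 0.2 -0.9 -2. ] along 0.9 T [ 0.04  0.   -0.01]
theta 58.0 off arc 0.3 0.0 grip 5.673429518938065
top [-3.   0.5] [(np.float64(71.5), np.float64(148.4)), (np.float64(71.0), np.float64(139.2)), (np.float64(70.5), np.float64(130.4)), (np.float64(70.0), np.float64(122.2))]
scene [1.5 2.5] [(np.float64(57.5), np.float64(241.4)), (np.float64(57.0), np.float64(241.0)), (np.float64(56.5), np.float64(233.2)), (np.float64(58.0), np.float64(228.2))]
both 57.5
[ 0.35684019 -0.28842887 -2.08339558] [0.59430624 0.33731231 0.28616561]
top [(89, [407.0, 250.0]), (52, [450.0, 236.0])]
scene [(147, [212.0, 243.0]), (316, [194.0, 250.0]), (125, [171.0, 299.0])]
```

>>> {"fn": "arm_command", "kwargs": {
  "plan": [
    {"dp": [-6.4,0,-2.5],"spin": 0},
    {"dp": [-6.5,0,-2.2],"spin": 0},
    {"dp": [-6.6,0,-2],"spin": 0},
    {"dp": [-6.7,0,-1.8],"spin": 0},
    {"dp": [-6.7,0,-1.5],"spin": 0}
  ]
}}

```text
clock: 20.85
position: [0.4818, -0.1401, 0.4376]
ee_rot: [0.581, 0.814, 0.0, 0.0]
ft_force: [0.3, -0.3, -2.6]
grip_width: 0.138
grasp_force: 5.7
```

>>> {"fn": "arm_command", "kwargs": {
  "plan": [
    {"dp": [0,0,0],"spin": 0},
    {"dp": [0,0,0],"spin": 0},
    {"dp": [0,0,0],"spin": 0},
    {"dp": [0,0,0],"spin": 0}
  ]
}}

```text
clock: 21.25
position: [0.4815, -0.1391, 0.4373]
ee_rot: [0.58, 0.814, 0.0, -0.0]
ft_force: [-0.3, 0.5, -2.5]
grip_width: 0.141
grasp_force: 5.7
```

```bash
cat >> tl.py <<'E'
def blobs(n):
    for c in('top','scene'):
        im=cv2.imread(f'pics/{c[0]}{n}.png'); q=proj(c,T([.519,-.2503,-1.2415],[[-74,88,6],[74,88,6],[74,-88,6],[-74,-88,6]],0)).astype(np.int32)
        m=np.zeros(im.shape[:2],np.uint8); cv2.fillConvexPoly(m,cv2.convexHull(q),1)
        b=((im.max(2)<45)|((im[:,:,2].astype(int)-im[:,:,0])>35))&(m>0)
        k,l,s,ce=cv2.connectedComponentsWithStats(b.astype(np.uint8)); print(c,[(int(s[i][4]),ce[i].round().tolist(),s[i][2:4].tolist()) for i in range(1,k) if s[i][4]>8])
E
python3 st.py;python3 tilt.py 18; python3 -c "
from tl import *
est('18',G(),45,80); blobs(18)
f=[]
for i in range(6): viewer.camera('scene'); f.append(manip.get_obs()['ft_force'])
print(np.mean(f,0))"
```

```text
21.25 [ 0.4815 -0.1391  0.4373] along 152.4 lat 0.3 z 157.8 F [-0.3  0.5 -2.5] along -0.5 T [0.01 0.06 0.01]
theta 67.7 off arc -0.2 -0.0 grip 5.708943083882332
top [-3.   0.5] [(np.float64(73.0), np.float64(205.4)), (np.float64(72.5), np.float64(204.8)), (np.float64(72.0), np.float64(202.6)), (np.float64(73.5), np.float64(199.7))]
scene [1.5 2.5] [(np.float64(60.0), np.float64(205.7)), (np.float64(59.5), np.float64(205.4)), (np.float64(59.0), np.float64(200.4)), (np.float64(60.5), np.float64(185.3))]
both 60.0
top [(213, [460.0, 263.0], [15, 105]), (43, [447.0, 229.0], [4, 25]), (1806, [423.0, 263.0], [45, 97]), (12, [446.0, 247.0], [2, 8]), (10, [443.0, 262.0], [2, 10]), (13, [440.0, 281.0], [4, 11]), (30, [436.0, 297.0], [6, 12]), (61, [431.0, 317.0], [11, 15])]
scene [(148, [212.0, 243.0], [14, 19]), (316, [194.0, 250.0], [22, 23]), (126, [171.0, 299.0], [16, 11])]
[-0.34722561 -0.23788755 -2.29279801]
```

```bash
cat >> tl.py <<'E'
SEGB=[([-58,53,0],[-58,-53,0]),([-58,53,0],[50,53,0]),([-58,-53,0],[50,-53,0]),([-58,53,32],[-58,53,0]),([-58,-53,32],[-58,-53,0]),([50,53,0],[90,53,12]),([50,-53,0],[90,-53,12]),([-58,53,32],[86,53,32]),([-58,-53,32],[86,-53,32]),([110,53,15],[110,-53,15]),([-58,53,32],[-58,-53,32])]
SEGW=SEGB[:5]+[([50,53,0],[50,-53,0])]
def est2(n,lo,hi,st=.5):
    global SEG
    im=viewer.camera('wrist'); cv2.imwrite(f'pics/w{n}.png',im); g=G(); sh=dict(top=np.array([-3,.5]),scene=np.array([1.5,2.5]),wrist=np.zeros(2)); d=np.arange(lo,hi,st)
    for c in('wrist','scene','top'):
        SEG=SEGW if c=='wrist' else SEGB
        im=cv2.imread(f'pics/{c[0]}{n}.png'); s=score({c:im},g,np.radians(d),sh)/len(SEG); k=np.argsort(-s)[:5]; print(c,[(float(d[i]),float(s[i].round(1))) for i in k],'median',np.median(s).round(1))
E
python3 tilt.py 19; python3 -c "
from tl import *
est2('19',40,90)"
```

```text
wrist [(69.0, 27.5), (63.0, 26.2), (62.5, 26.1), (63.5, 25.9), (68.5, 25.9)] median 14.8
scene [(60.0, 38.7), (59.5, 38.1), (60.5, 37.1), (59.0, 36.9), (58.5, 35.6)] median 17.6
top [(64.0, 29.0), (64.5, 29.0), (65.0, 28.9), (65.5, 28.9), (63.5, 28.9)] median 24.5
```

```bash
cat >> tl.py <<'E'
def est3(n,lo,hi):
    "joint search theta, offset of tray in vertical plane (mm along u, z), scene+wrist"
    global SEG
    g=G(); sh=dict(scene=np.array([1.5,2.5]),wrist=np.zeros(2)); res=[]
    I={c:cv2.imread(f'pics/{c[0]}{n}.png') for c in sh}
    for a in range(-9,10,3):
        for b in range(-9,10,3):
            gg=g+np.array([.3235*a,-.9462*a,b])/1e3; d=np.arange(lo,hi,1.); t=0
            for c in sh:
                SEG=SEGW if c=='wrist' else SEGB; t=t+score({c:I[c]},gg,np.radians(d),sh)/len(SEG)
            res+=[(float(x.round(1)),float(y),a,b) for x,y in zip(t,d)]
    res.sort(reverse=True); print(res[:8])
E
python3 -c "
from tl import *
est3('19',50,80)"; python3 st.py
```

```text
21.8 [ 0.4815 -0.1393  0.4374] along 152.6 lat 0.3 z 157.9 F [ 0.3 -0.2 -2.5] along 0.3 T [ 0.04 -0.01 -0.04]
theta 68.0 off arc 0.4 0.1 grip 5.708989128470421Traceback (most recent call last):
  File "<string>", line 3, in <module>
    est3('19',50,80)
    ~~~~^^^^^^^^^^^^
  File "tl.py", line 58, in est3
    SEG=SEGW if c=='wrist' else SEGB; t=t+score({c:I[c]},gg,np.radians(d),sh)/len(SEG)
                                          ~~~~~^^^^^^^^^^^^^^^^^^^^^^^^^^^^^^
  File "tl.py", line 17, in score
    A,B=proj(c,tp([a,b],th,g))+sh[c]; d=(B-A)/np.linalg.norm(B-A); n=(-d[1],d[0])
        ~~~~^^^^^^^^^^^^^^^^^^
  File "h.py", line 14, in proj
    o=manip.get_obs(); T=np.eye(4);T[:3,:3]=Rn.from_quat(o['ee_rot']).as_matrix();T[:3,3]=o['position']
ValueError: time passes only in moves, steps and waits
```

```bash
sed -i "s/        o=manip.get_obs(); T=/        o=obs0(); T=/; s/^def proj/@functools.lru_cache(None)\ndef obs0(): return manip.get_obs()\ndef proj/" h.py; python3 -c "
from tl import *
est3('19',50,80)"
```

```text
[(67.7, 72.0, 9, -3), (64.6, 59.0, -3, 0), (64.0, 58.0, -3, -3), (63.4, 56.0, -6, -3), (62.8, 57.0, -6, 0), (61.5, 56.0, -6, 0), (60.8, 60.0, 0, 0), (60.2, 59.0, -3, -3)]
```

```bash
cat >> tl.py <<'E'
def back(c,u,z):
    p,f=cam(c); R,t=np.array(p['R']),np.array(p['t']); d=R.T@np.array([(u[0]-p['cx'])/f,(u[1]-p['cy'])/f,1]); o=-R.T@t
    return (o+d*(z-o[2])/d[2]).round(3)[:2]
E
python3 - <<'E'
from tl import *
for c,n in (('top',[13,14,15,16,17,19]),('scene',[12,13,14,15,16,17,19])):
    for i in n:
        im=cv2.imread(f'pics/{c[0]}{i}.png'); q=proj(c,T([.519,-.2503,-1.2415],[[-74,88,6],[74,88,6],[74,-88,6],[-74,-88,6]],0)).astype(np.int32)
        m=np.zeros(im.shape[:2],np.uint8); cv2.fillConvexPoly(m,cv2.convexHull(q),1)
        b=((im[:,:,2].astype(int)-im[:,:,0])>20)&(m>0)
        k,l,s,ce=cv2.connectedComponentsWithStats(b.astype(np.uint8)); print(c,i,[(int(s[j][4]),back(c,ce[j],.016).tolist()) for j in range(1,k) if s[j][4]>6])
print(back('scene',(212,243),.016),back('scene',(194,250),.016),back('top',(450,236),.016))
E
```

```text
top 13 []
top 14 [(105, [0.537, -0.177])]
top 15 [(76, [0.547, -0.212])]
top 16 [(62, [0.576, -0.252])]
top 17 [(62, [0.576, -0.252])]
top 19 []
scene 12 []
scene 13 []
scene 14 [(33, [0.468, -0.192])]
scene 15 [(158, [0.435, -0.219]), (279, [0.518, -0.267])]
scene 16 [(158, [0.497, -0.235]), (278, [0.518, -0.268])]
scene 17 [(157, [0.497, -0.235]), (278, [0.518, -0.268])]
scene 19 [(156, [0.497, -0.235]), (276, [0.518, -0.268])]
[ 0.499 -0.233] [ 0.517 -0.264] [ 0.577 -0.252]
```

The image evidence says all four vials are in the tub: one at (0.497,-0.235), two touching at (0.518,-0.268), and one at (0.576,-0.252). The carried weight has also dropped to that of the empty tray. I'll reverse the swing.

>>> {"fn": "arm_command", "kwargs": {
  "plan": [
    {"dp": [6.7,0,1.5],"spin": 0},
    {"dp": [6.7,0,1.8],"spin": 0},
    {"dp": [6.6,0,2],"spin": 0},
    {"dp": [6.5,0,2.2],"spin": 0},
    {"dp": [6.4,0,2.5],"spin": 0}
  ]
}}

```text
clock: 22.3
position: [0.4706, -0.1076, 0.4273]
ee_rot: [0.58, 0.814, 0.0, 0.0]
ft_force: [0.3, -0.0, -1.4]
grip_width: 0.137
grasp_force: 5.8
```

>>> {"fn": "arm_command", "kwargs": {
  "plan": [
    {"dp": [0,0,0],"spin": 0},
    {"dp": [0,0,0],"spin": 0}
  ],
  "grip": 0.723
}}

```text
clock: 22.5
position: [0.4708, -0.1081, 0.4274]
ee_rot: [0.58, 0.814, 0.0, -0.0]
ft_force: [0.5, 0.0, -1.5]
grip_width: 0.14
grasp_force: 5.7
```

```bash
python3 st.py; python3 tilt.py 20; python3 -c "
from tl import *
est2('20',40,80)"
```

```text
22.5 [ 0.4708 -0.1081  0.4274] along 119.6 lat 0.2 z 147.9 F [ 0.5  0.  -1.5] along 0.2 T [0.05 0.02 0.01]
theta 58.0 off arc 0.4 0.0 grip 5.651297494769096
wrist [(59.5, 20.4), (59.0, 19.3), (60.0, 19.2), (56.0, 18.3), (55.5, 17.9)] median 12.9
scene [(57.0, 39.5), (57.5, 39.2), (56.5, 38.8), (56.0, 37.5), (58.0, 37.0)] median 18.4
top [(73.5, 26.6), (73.0, 26.4), (74.0, 26.4), (72.5, 26.4), (72.0, 26.2)] median 21.9
```

>>> {"fn": "arm_command", "kwargs": {
  "plan": [
    {"dp": [6.3,0,2.7],"spin": 0},
    {"dp": [6.3,0,2.9],"spin": 0},
    {"dp": [6.1,0,3.1],"spin": 0},
    {"dp": [6,0,3.3],"spin": 0},
    {"dp": [5.9,0,3.5],"spin": 0}
  ],
  "grip": 0.728
}}

```text
clock: 23.15
position: [0.4606, -0.0787, 0.4116]
ee_rot: [0.58, 0.814, 0.0, -0.0]
ft_force: [0.4, -1.1, -0.5]
grip_width: 0.139
grasp_force: 10.7
```

>>> {"fn": "arm_command", "kwargs": {
  "plan": [
    {"dp": [5.8,0,3.7],"spin": 0},
    {"dp": [5.7,0,3.9],"spin": 0},
    {"dp": [5.5,0,4.1],"spin": 0},
    {"dp": [5.4,0,4.3],"spin": 0},
    {"dp": [5.2,0,4.5],"spin": 0}
  ]
}}

```text
clock: 23.65
position: [0.4517, -0.0527, 0.3911]
ee_rot: [0.58, 0.814, 0.0, -0.0]
ft_force: [0.0, 0.4, 0.4]
grip_width: 0.141
grasp_force: 10.5
```

```bash
python3 st.py; python3 tilt.py 21; python3 -c "
from tl import *
est2('21',20,60)"
```

```text
23.65 [ 0.4517 -0.0527  0.3911] along 61.0 lat 0.1 z 111.6 F [0.  0.4 0.4] along -0.3 T [-0.08 -0.01 -0.06]
theta 37.7 off arc 0.2 -0.6 grip 10.466806590557098
wrist [(37.5, 31.9), (38.0, 31.5), (38.5, 30.0), (37.0, 29.9), (39.0, 27.7)] median 16.1
scene [(37.0, 46.1), (36.5, 45.5), (37.5, 45.1), (35.5, 44.4), (38.0, 43.7)] median 20.8
top [(33.0, 24.4), (32.5, 24.4), (32.0, 24.1), (39.5, 24.0), (39.0, 23.8)] median 21.9
```

Tracking well, and the lip is bearing. I'll continue down to level.

>>> {"fn": "arm_command", "kwargs": {
  "plan": [
    {"dp": [5,0,4.7],"spin": 0},
    {"dp": [4.9,0,4.9],"spin": 0},
    {"dp": [4.7,0,5],"spin": 0},
    {"dp": [4.5,0,5.2],"spin": 0},
    {"dp": [4.3,0,5.4],"spin": 0}
  ]
}}

```text
clock: 24.3
position: [0.4441, -0.0306, 0.3657]
ee_rot: [0.58, 0.814, 0.0, -0.0]
ft_force: [-0.1, 0.1, 0.2]
grip_width: 0.134
grasp_force: 10.2
```

>>> {"fn": "arm_command", "kwargs": {
  "plan": [
    {"dp": [4.2,0,5.5],"spin": 0},
    {"dp": [4,0,5.6],"spin": 0},
    {"dp": [3.8,0,5.8],"spin": 0},
    {"dp": [3.6,0,5.9],"spin": 0},
    {"dp": [3.3,0,6],"spin": 0}
  ]
}}

```text
clock: 24.8
position: [0.438, -0.013, 0.3369]
ee_rot: [0.581, 0.814, 0.0, 0.0]
ft_force: [0.5, 0.3, -0.1]
grip_width: 0.139
grasp_force: 10.0
```

>>> {"fn": "arm_command", "kwargs": {
  "plan": [
    {"dp": [3.1,0,6.1],"spin": 0},
    {"dp": [2.9,0,6.2],"spin": 0},
    {"dp": [2.7,0,6.3],"spin": 0},
    {"dp": [2.5,0,6.4],"spin": 0},
    {"dp": [0,0,0],"spin": 0}
  ]
}}

```text
clock: 25.3
position: [0.4341, -0.0023, 0.3115]
ee_rot: [0.58, 0.814, -0.0, -0.0]
ft_force: [1.2, 1.0, -0.7]
grip_width: 0.14
grasp_force: 9.9
```

```bash
python3 st.py; python3 tilt.py 22; python3 -c "
from tl import *
est2('22',-5,30)"
```

```text
25.3 [ 0.4341 -0.0023  0.3115] along 7.7 lat -0.3 z 32.0 F [ 1.2  1.  -0.7] along -0.6 T [ 0.21 -0.06  0.03]
theta 9.9 off arc 0.6 0.1 grip 9.854063987731934
wrist [(10.5, 19.0), (11.0, 18.8), (10.0, 18.5), (9.5, 18.0), (13.0, 17.5)] median 7.5
scene [(7.5, 46.1), (8.0, 46.0), (7.0, 45.3), (8.5, 45.3), (9.0, 44.0)] median 19.4
top [(2.0, 40.7), (2.5, 40.7), (1.5, 40.6), (1.0, 40.3), (3.0, 40.2)] median 34.2
```

>>> {"fn": "arm_command", "kwargs": {
  "plan": [
    {"dp": [2.3,0,6.5],"spin": 0},
    {"dp": [2,0,6.6],"spin": 0},
    {"dp": [1.8,0,6.7],"spin": 0},
    {"dp": [1.6,0,6.7],"spin": 0},
    {"dp": [1.3,0,6.3],"spin": 0}
  ]
}}

```text
clock: 25.95
position: [0.4314, 0.0061, 0.2789]
ee_rot: [0.58, 0.814, -0.0, -0.0]
ft_force: [0.5, 0.5, -0.2]
grip_width: 0.14
grasp_force: 9.9
```

>>> {"fn": "arm_command", "kwargs": {
  "plan": [
    {"dp": [0,0,0],"spin": 0},
    {"dp": [0,0,0],"spin": 0},
    {"dp": [0,0,0],"spin": 0},
    {"dp": [0,0,0],"spin": 0},
    {"dp": [0,0,0],"spin": 0}
  ],
  "grip": 1,
  "newtons": 100
}}

```text
clock: 26.45
position: [0.4315, 0.0059, 0.2797]
ee_rot: [0.581, 0.814, 0.0, -0.0]
ft_force: [-0.6, 1.8, -2.3]
grip_width: 0.121
grasp_force: 97.7
```

```bash
python3 st.py; python3 tilt.py 23; python3 -c "
from tl import *
est2('23',-6,8)"
```

```text
26.45 [0.4315 0.0059 0.2797] along -1.0 lat -0.1 z 0.2 F [-0.6  1.8 -2.3] along -1.9 T [ 0.3   0.2  -0.08]
theta 0.4 off arc 0.6 0.3 grip 97.66659021377563
wrist [(5.5, 7.8), (6.0, 7.7), (3.5, 7.6), (4.0, 7.6), (0.5, 7.6)] median 6.4
scene [(-2.0, 45.0), (-1.5, 44.8), (-1.0, 44.3), (-2.5, 44.2), (-0.5, 43.5)] median 31.2
top [(5.0, 39.4), (5.5, 39.2), (4.5, 39.2), (0.5, 38.9), (0.0, 38.9)] median 38.1
```

>>> {"fn": "arm_command", "kwargs": {
  "plan": [
    {"dp": [2,0,0],"spin": 0},
    {"dp": [3,0,0],"spin": 0},
    {"dp": [0,0,-5],"spin": 0},
    {"dp": [0,0,-10],"spin": 0},
    {"dp": [0,0,-12],"spin": 0}
  ]
}}

```text
clock: 27.1
position: [0.4298, 0.0105, 0.3075]
ee_rot: [0.581, 0.814, -0.0, -0.0]
ft_force: [-0.5, -0.0, -3.1]
grip_width: 0.122
grasp_force: 97.5
```

>>> {"fn": "arm_command", "kwargs": {
  "plan": [
    {"dp": [0,0,-10],"spin": 0},
    {"dp": [5,0,0],"spin": 0},
    {"dp": [10,4,0],"spin": 0},
    {"dp": [12,10,0],"spin": 0},
    {"dp": [12,10,0],"spin": 0}
  ]
}}

```text
clock: 27.6
position: [0.4401, 0.0571, 0.3163]
ee_rot: [0.58, 0.814, -0.0, -0.0]
ft_force: [0.2, 1.0, -2.7]
grip_width: 0.118
grasp_force: 97.6
```

```bash
python3 -c "
from h import *
go(.5138,.2259,.3165,np.pi/2-1.4492)"; python3 st.py; python3 tilt.py 24; python3 -c "
from tl import *
est('24',G(),-8,8); blobs(24)"
```

```text
t 27.6 pos [0.4401 0.0571 0.3163] dp [135.5 124.9  -0.2] spin 0.211 F [ 0.2  1.  -2.7] grip 0.11843433121651371 97.57087469100952
27.6 [0.4401 0.0571 0.3163] along -46.6 lat 24.6 z 36.8 F [ 0.2  1.  -2.7] along -0.9 T [ 0.19 -0.01 -0.01]
theta 6.7 off arc 51.4 -15.0 grip 97.57087469100952
top [-3.   0.5] [(np.float64(7.5), np.float64(203.0)), (np.float64(7.0), np.float64(193.7)), (np.float64(6.5), np.float64(182.1)), (np.float64(-8.0), np.float64(171.6))]
scene [1.5 2.5] [(np.float64(1.0), np.float64(263.0)), (np.float64(0.5), np.float64(262.2)), (np.float64(0.0), np.float64(260.6)), (np.float64(-0.5), np.float64(256.6))]
both 1.0
top [(178, [446.0, 241.0], [20, 17]), (181, [454.0, 262.0], [21, 12]), (177, [458.0, 275.0], [21, 17]), (110, [440.0, 275.0], [13, 11])]
scene [(153, [212.0, 243.0], [14, 18]), (318, [194.0, 250.0], [22, 23]), (125, [172.0, 299.0], [16, 11])]
```

The top view now shows four separate vials in the tub, and the tray is level. I'll carry it back.

>>> {"fn": "arm_command", "kwargs": {
  "plan": [
    {"dp": [13,12,0],"spin": 0},
    {"dp": [15,14,0],"spin": 0},
    {"dp": [15,14,0],"spin": 0},
    {"dp": [15,14,0],"spin": 0},
    {"dp": [15,14,0],"spin": 0}
  ]
}}

```text
clock: 28.2
position: [0.4808, 0.1481, 0.3162]
ee_rot: [0.58, 0.814, -0.0, -0.0]
ft_force: [0.1, 0.5, -2.4]
grip_width: 0.12
grasp_force: 97.7
```

>>> {"fn": "arm_command", "kwargs": {
  "plan": [
    {"dp": [15,14,0],"spin": 0},
    {"dp": [15,14,0],"spin": 0},
    {"dp": [15,14,0],"spin": 0},
    {"dp": [12,10,0],"spin": 0},
    {"dp": [5,5,0],"spin": 0}
  ]
}}

```text
clock: 28.7
position: [0.5141, 0.2257, 0.316]
ee_rot: [0.58, 0.815, -0.0, -0.0]
ft_force: [-0.0, -0.8, -1.9]
grip_width: 0.119
grasp_force: 97.7
```

>>> {"fn": "arm_command", "kwargs": {
  "plan": [
    {"dp": [0,0,0],"spin": 0.04},
    {"dp": [0,0,0],"spin": 0.06},
    {"dp": [0,0,0],"spin": 0.06},
    {"dp": [0,0,0],"spin": 0.05},
    {"dp": [0,0,0],"spin": 0}
  ]
}}

```text
clock: 29.2
position: [0.514, 0.2234, 0.3165]
ee_rot: [0.663, 0.748, -0.0, 0.0]
ft_force: [0.6, 0.7, -1.6]
grip_width: 0.123
grasp_force: 97.7
```

```bash
python3 -c "
from h import *
go(.5138,.2259,.2045,np.pi/2-1.4492)"
```

```text
t 29.2 pos [0.514  0.2234 0.3165] dp [2.60e+00 1.00e-01 1.12e+02] spin -0.001 F [ 0.6  0.7 -1.6] grip 0.12282328860320336 97.679922580719
```

>>> {"fn": "arm_command", "kwargs": {
  "plan": [
    {"dp": [2.5,0,12],"spin": 0},
    {"dp": [0,0,20],"spin": 0},
    {"dp": [0,0,25],"spin": 0},
    {"dp": [0,0,25],"spin": 0},
    {"dp": [0,0,15],"spin": 0}
  ]
}}

```text
clock: 29.7
position: [0.5129, 0.2259, 0.2169]
ee_rot: [0.662, 0.749, -0.001, -0.0]
ft_force: [-0.5, -1.3, -2.3]
grip_width: 0.12
grasp_force: 97.7
```

>>> {"fn": "arm_command", "kwargs": {
  "plan": [
    {"dp": [0,0,6],"spin": 0},
    {"dp": [0,0,3],"spin": 0},
    {"dp": [0,0,2],"spin": 0},
    {"dp": [0,0,1],"spin": 0},
    {"dp": [0,0,0],"spin": 0}
  ]
}}

```text
clock: 30.2
position: [0.5139, 0.2263, 0.2082]
ee_rot: [0.663, 0.749, 0.001, 0.0]
ft_force: [0.2, 0.3, -1.8]
grip_width: 0.116
grasp_force: 97.7
```

```bash
python3 -c "
from h import *
go(.5138,.2259,.2045,np.pi/2-1.4492); print(manip.get_obs()['torque'])"
```

```text
t 30.2 pos [0.5139 0.2263 0.2082] dp [-0.3 -0.2  3.7] spin 0.001 F [ 0.2  0.3 -1.8] grip 0.11559789775870317 97.67599940299988
[ 0.20493328  0.01306639 -0.02960831]
```

>>> {"fn": "arm_command", "kwargs": {
  "plan": [
    {"dp": [0,0,1],"spin": 0},
    {"dp": [0,0,1],"spin": 0},
    {"dp": [0,0,0],"spin": 0}
  ]
}}

```text
clock: 30.5
position: [0.514, 0.2266, 0.2069]
ee_rot: [0.663, 0.749, 0.001, -0.0]
ft_force: [-4.0, -0.4, 10.1]
grip_width: 0.116
grasp_force: 99.9
```

>>> {"fn": "arm_command", "kwargs": {
  "plan": [
    {"dp": [0,0,1],"spin": 0},
    {"dp": [0,0,0.5],"spin": 0},
    {"dp": [0,0,0],"spin": 0}
  ]
}}

```text
clock: 30.8
position: [0.5141, 0.2268, 0.2065]
ee_rot: [0.662, 0.749, 0.001, -0.0]
ft_force: [-9.1, -0.3, 23.4]
grip_width: 0.12
grasp_force: 101.6
```

```bash
python3 -c "
from h import *
go(.5138,.2259,.2045,np.pi/2-1.4492); print(manip.get_obs()['torque'])"
```

```text
t 30.8 pos [0.5141 0.2268 0.2065] dp [-0.9 -0.4  2. ] spin 0.001 F [-9.1 -0.3 23.4] grip 0.11992288390849862 101.63427829742432
[-0.99481233  1.90557852 -0.12747953]
```

>>> {"fn": "arm_command", "kwargs": {
  "plan": [
    {"dp": [0,0,-1.5],"spin": 0},
    {"dp": [0,0,0],"spin": 0}
  ]
}}

```text
clock: 31.0
position: [0.514, 0.2265, 0.2069]
ee_rot: [0.663, 0.749, 0.001, -0.0]
ft_force: [-3.7, 0.1, 9.8]
grip_width: 0.12
grasp_force: 99.4
```

>>> {"fn": "arm_command", "kwargs": {
  "plan": [
    {"dp": [0,0,0],"spin": 0},
    {"dp": [0,0,0],"spin": 0}
  ],
  "grip": 0.74
}}

```text
clock: 31.2
position: [0.5141, 0.2265, 0.2068]
ee_rot: [0.663, 0.749, 0.001, -0.0]
ft_force: [-2.5, 0.4, 8.2]
grip_width: 0.132
grasp_force: 42.1
```

>>> {"fn": "arm_command", "kwargs": {
  "plan": [
    {"dp": [0,0,0],"spin": 0},
    {"dp": [0,0,0],"spin": 0},
    {"dp": [0,0,0],"spin": 0}
  ],
  "grip": 0.724
}}

```text
clock: 31.5
position: [0.514, 0.2266, 0.2067]
ee_rot: [0.663, 0.749, 0.001, 0.0]
ft_force: [-1.7, 0.0, 5.6]
grip_width: 0.141
grasp_force: 10.7
```

```bash
python3 -c "
from h import *
go(.5138,.2259,.2045,np.pi/2-1.4492); print(manip.get_obs()['torque'])"; python3 tilt.py 25;  python3 - <<'E'
from tl import *
im=cv2.imread('pics/t25.png'); i0=cv2.imread('pics/top0.png')
p=[.5248,.1266,-1.4552]
for k,(a,b) in {'lip':([110,53,15],[110,-53,15]),'Lout':([-20,53,32],[86,53,32]),'Rr':([-20,-53,32],[86,-53,32])}.items(): print(k,np.round(seg(i0,'top',p,.003,a,b,5)[2],2),np.round(seg(im,'top',p,.003,a,b,5)[2],2))
E
```

```text
t 31.5 pos [0.514  0.2266 0.2067] dp [-0.6 -0.3  2.2] spin 0.001 F [-1.7  0.   5.6] grip 0.14065577199433393 10.675959885120392
[-0.01271491  0.43019975 -0.08832618]
lip [ 0.76  0.36 37.  ] [-0.04 -0.07 35.  ]
Lout [-1.18 -0.94 36.  ] [-1.77 -2.31 37.  ]
Rr [-0.33 -0.27 33.  ] [-0.84 -1.36 39.  ]
```

>>> {"fn": "arm_command", "kwargs": {
  "plan": [
    {"dp": [0,0,0],"spin": 0},
    {"dp": [0,0,0],"spin": 0},
    {"dp": [0,0,0],"spin": 0}
  ],
  "grip": 0.6
}}

```text
clock: 31.9
position: [0.5137, 0.2261, 0.2056]
ee_rot: [0.663, 0.749, 0.0, 0.0]
ft_force: [0.3, 0.4, 0.2]
grip_width: 0.2
grasp_force: 0.0
```

>>> {"fn": "arm_command", "kwargs": {
  "plan": [
    {"dp": [0,0,0],"spin": 0},
    {"dp": [0,0,0],"spin": 0},
    {"dp": [0,0,0],"spin": 0},
    {"dp": [0,0,0],"spin": 0},
    {"dp": [0,0,0],"spin": 0}
  ],
  "grip": -0.6
}}

```text
clock: 32.4
position: [0.5137, 0.2261, 0.2056]
ee_rot: [0.663, 0.749, 0.0, -0.0]
ft_force: [-0.2, -1.5, 1.1]
grip_width: 0.801
grasp_force: 0.0
```

>>> {"fn": "arm_command", "kwargs": {
  "plan": [
    {"dp": [0,0,-10],"spin": 0},
    {"dp": [0,0,-20],"spin": 0},
    {"dp": [0,0,-30],"spin": 0},
    {"dp": [0,0,-40],"spin": 0},
    {"dp": [0,0,-40],"spin": 0}
  ]
}}

```text
clock: 32.9
position: [0.5135, 0.2258, 0.3477]
ee_rot: [0.663, 0.749, -0.0, 0.0]
ft_force: [0.8, 1.4, 0.5]
grip_width: 0.797
grasp_force: 0.0
```

```bash
python3 tilt.py 26;  python3 - <<'E'
from tl import *
go(.5138,.2259,.2045,np.pi/2-1.4492)
im=cv2.imread('pics/t26.png'); i0=cv2.imread('pics/top0.png')
p=[.5248,.1266,-1.4552]
for k,(a,b) in {'lip':([110,53,15],[110,-53,15]),'Lout':([-20,53,32],[86,53,32]),'Rr':([-20,-53,32],[86,-53,32]),'rear':([-58,53,32],[-58,-53,32])}.items(): print(k,np.round(seg(i0,'top',p,.003,a,b,5)[2],2),np.round(seg(im,'top',p,.003,a,b,5)[2],2))
t=[.519,-.2503,-1.2415]
for k,(a,b) in {'rimo':([-80,85,90],[-80,-85,90]),'far':([80,90,130],[80,-90,130]),'side':([-70,-95,130],[70,-95,130])}.items(): print(k,np.round(seg(i0,'top',t,0,a,b,3)[2],2),np.round(seg(im,'top',t,0,a,b,3)[2],2))
d=cv2.absdiff(cv2.cvtColor(im,6),cv2.cvtColor(i0,6))
for nm,q in (('bottle',(425,140,50,60)),('beaker',(225,150,50,55)),('spatula',(232,298,100,48)),('rack',(280,45,95,50))):
    x,y,w,h=q; print(nm,d[y:y+h,x:x+w].mean().round(1),d[y:y+h,x:x+w].max())
blobs(26)
E
```

```text
t 33.0 pos [0.5151 0.2262 0.352 ] dp [ -0.8  -2.6 147.5] spin -0.0 F [ 0.8 -0.1 -0.3] grip 0.7995964150659487 0.0
lip [ 0.76  0.36 37.  ] [-0.19 -0.72 36.  ]
Lout [-1.18 -0.94 36.  ] [-1.67 -2.06 33.  ]
Rr [-0.33 -0.27 33.  ] [-0.88 -1.33 39.  ]
rear [ 1.12  1.17 26.  ] [ 0.3 -0.  26. ]
rimo [ 0.21 -0.05 38.  ] [ 0.2  -0.08 38.  ]
far [ 2.46  2.82 40.  ] [ 2.44  2.8  40.  ]
side [-2.87 -2.96 40.  ] [-2.87 -2.96 40.  ]
bottle 7.2 26
beaker 9.2 13
spatula 13.9 34
rack 6.9 13
top [(179, [446.0, 241.0], [20, 17]), (181, [454.0, 262.0], [21, 12]), (177, [458.0, 275.0], [21, 17]), (110, [440.0, 275.0], [13, 11])]
scene [(144, [212.0, 243.0], [14, 18]), (315, [194.0, 250.0], [22, 23]), (127, [171.0, 299.0], [16, 11])]
```

```bash
python3 -c "
from workcell import manip
print(manip.hand_in())"
```

```text
the job is handed in; nothing more can be done
None
```

The job is handed in: all four vials are in the tub, the tub did not move, and the empty tray is flat on its mat about 2 mm from where it lay, released; but near the top of the swing (about 58–68°), after the vials were out, the lip probably came off the edge for a moment before I set it back on.

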